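Clip the collar onto the revolving brush stand

TASK

Finish assembling the revolving brush stand: drop the brass collar over the steel shaft so that it lies flat on the wooden hub, then push the orange retaining clip sideways into the groove above the collar until it snaps over the shaft and is fully home. The stand's head gives on its soft neck, so go by feel: push on until it snaps, but never ram it (no more than about 30 N between clip and stand); let go, and leave the other things on the desk alone.

Things in the scene. Friction and masses are not known exactly. Their poses are not given: they have to be found in the camera images.
- groove (a point): Point on the upright axis of the stand's steel shaft, 77 mm above the desk: where clip_seat lies when the clip is home on the collar. z up. Shaft, by height above the desk: 22 mm diameter from 60 to 72 mm, groove with a 16 mm diameter core from 72 to 82.5 mm, 22 mm head from 82.5 to 90.5 mm, bevelled top ending at 95.5 mm.
- stand: The brush stand: fixed stone foot 140 mm across, origin under its centre, with a soft rubber neck carrying the head: wooden disc 170 mm across (top 50 mm above the desk, dark brush holes), hub 64 mm across (flat top at 60 mm) and the steel shaft. The head does not tilt but gives sideways, about 1.1 N per mm, up to 18 mm, and springs back. Round: the clip may come from any side.
- collar_center (a point): Centre (half-way up) of the loose brass collar: plain ring, 52 mm outside diameter, 26 mm bore, 14 mm high, about 90 g, lying flat on the cork mat; z is its axis. When it lies on the hub its top is 74 mm above the desk and its centre 10 mm below the groove point; 8.5 mm then remain between it and the underside of the shaft's head.
- collar: The same brass collar; origin at the centre of its underside.
- clip_seat (a point): Centre of the round seat of the loose orange retaining clip, half-way up its 6 mm thickness; on the shaft's axis when home. x points out of the open mouth (the way to push), z up. The jaws' flared lips reach 18 mm ahead of it, their rounded noses (13 mm apart, to be spread over the 16 mm core) lie 6 mm ahead; the back stop is 8.3 mm behind it.
- clip: The same clip, about 47 g, a fork seen from above, flat on the mat; origin at the seat's centre on its underside. Two sprung jaws, 33 mm over their outsides. The noses meet the core with the seat 11.5 mm short of the axis; passing them takes 8 to 20 N of push, so the head gives way 8 to 16 mm first; then they snap past, the push drops, and the back stop bears hard on the core.
- clip_tab (a point): Where to grip the clip: centre of an upright post 16 x 16 mm, its top 34 mm above the clip's underside, at the end of a stem 12 mm wide and 6 mm thick. This point is 46 mm behind clip_seat (clip's -x) and 20 mm above the clip's underside. Axes as clip_seat.
- mat: Fixed cork parts mat 200 x 210 mm, 4 mm thick, on which the collar and the clip lie at the start; origin at the centre of its underside, on the desk.
- ink_stick: Bystander: black ink stick 85 x 22 x 12 mm, long along x; origin under its centre.
- seal: Bystander: pale green stone seal 26 x 26 x 55 mm, standing; origin under its centre.
- paste_jar: Bystander: low white jar with blue lid, 68 mm across, 36 mm high; origin under its centre.
- water_cup: Bystander: small white bowl 70 mm across, 50 mm high; origin under its centre.
- brush: Bystander: flat paste brush with wooden handle, 200 mm long, lying along x; origin under its middle.
Things that resemble listed ones, but are neither listed nor needed, are in the scene too. What is meant by the collar is not black, pink or purple, and is the smaller of those in its own colour.

How it is judged:
On the way, in this order (a step that is already met when the one before it is completed fails the run):
1. the brass collar lies flat on the hub, around the shaft (horizontal distance between collar_center and groove below 0.004 m and z of collar_center in the frame of groove below -0.008 m and angle between collar_center's own z axis and vertical below 0.08 rad), for 0.2 s.
2. the clip is home in the groove (horizontal distance between clip_seat and groove below 0.0022 m and z of clip_seat in the frame of groove between -0.002 and 0.0035 m and angle between clip_seat's own z axis and vertical below 0.1 rad), for 0.2 s.
At the end, for the whole second after the job is handed in: Collar flat on the hub round the shaft (within 4 mm of its axis, centre 8 mm or more below the groove point, tilt under 0.08 rad); clip in the groove above it (seat within 2.2 mm of the axis, height -2 to +3.5 mm from the groove point, tilt under 0.1 rad); both released and at rest (all of step 1 and all of step 2 and linear speed of each of clip, collar below 0.01 m/s); the robot touches nothing.
It fails at once if the clip is driven against the stand with more than 32 N (contact force between clip and stand above 32 N).
It fails at once if a bystander (ink stick, seal, paste jar, water bowl or brush) is moved by more than 20 mm (distance of any of ink_stick, seal, paste_jar, water_cup, brush from where it was at the start of the episode above 0.02 m).
It also fails if it takes over 72 s, if anything falls off the work surface, if the arm or the gripper's body presses on something with over 40 N, if the wrist force passes 120 N, or if a joint passes its speed limit or range.

ROBOT

A 6-joint arm with a two-finger parallel gripper is mounted at the origin on the work surface. World frame = base frame: x ahead of the robot, y to its left, z up, the work surface at z = 0. Lengths are in m, angles in rad, forces in N, time in s.
With the tool pointing down it reaches from about 0.35 to 0.975 m from the base axis. Payload 4.9 kg.
Tool frame: the origin (TCP) lies between the finger pads; the fingertips stand 17 mm ahead of it and the grasp point (between the pads) lies 2 mm behind it; z points along the fingers, y is the direction in which the jaws open and shut (so a half turn about z gives the same grasp; the last joint's range is limited). The gripper opens to 85 mm and grips with 20 to 120 N. Pads are 22 mm wide; open, the fingers measure 114 mm over their backs; the gripper's body (76 mm by 85 mm) begins 54 mm behind the grasp point. The pads swing forward as they close: fully open they stand 13 mm farther back than shut.
Start: joints at [-1.464, 0.053, 1.613, -0, 1.476, -0.119], TCP at [0.14, -0.609, 0.248] pointing down, gripper open.
Joint ranges: [-3.01, 3.01], [-1.01, 2.22], [0.06, 2.58], [-1.02, 4.17], [0.09, 2.62], [-3.14, 3.14]. Speed limits (rad/s): [2.57, 2.57, 3.14, 3.14, 3.14, 3.14].

INTERFACE

Orientations are given as a unit quaternion [w, x, y, z].
In Python, from plant import state, grab_frame, camera_model, job_done, find_in, silhouettes, landmark_of gives the robot as it stands.
- The arm moves only by the shell command python3 -m crank 'ROWS'. ROWS is JSON, a list of rows, each an object with "angular": the turn, a rotation vector about the tool's x, y, z each as a share of 5 degrees, from -1 to 1, a list of three; "delta_pos": the shift along the tool's x, y, z each as a share of 3 cm, from -1 to 1, a list of three; "gripper": the opening, from 0 (shut) to 1 (fully open). In form: [{"angular": [ax, ay, az], "delta_pos": [tx, ty, tz], "gripper": gripper}, ...]. A call has 1 to 12 rows; each row shifts and turns the commanded pose from where the row before left it, along the tool's axes as they then stand; what a row does not reach is not made up. A row lasts 1/8 s, in which the tool goes at most 62.5 mm and 10.7 degrees, less where a joint would pass 70% of its speed; a pose out of reach is approached as far as the arm can. A call with a number of a shift or a turn outside -1 to 1 is refused whole. A call with a gripper value outside its range is refused whole. The fingers move at their own pace and stop on an object; the grip force is fixed at half the most. Time passes only in rows, so rows that do not move let the fingers close. It gives the time, the measured TCP pose, the force and the opening at its end, in the units of the state.
- state(): the state, without advancing time (a new reading comes with each control period).
- grab_frame(name): name is "side" or "top"; returns the picture (420x560x3 uint8, red, green, blue); there is no depth.
- camera_model(name): a dict with "camera_matrix" (3x3 intrinsics, pixels), "dist_coeffs" ([k1, k2, p1, p2, k3] as OpenCV has them; the pictures are not rectified), "rvec" (rotation vector, rad) and "tvec" (3), from world to camera coordinates, as OpenCV has them. Camera axes: x right, y down, z forward; pixel columns grow to the right and rows downward; lengths in m; the calibration is good to about 2 mm. A picture is of the moment at which its call begins. camera_model takes no time and is no camera call.
- job_done(): hands the job in, once; it reports no verdict.
Trained networks look in the newest picture that a camera, given by its name, has taken for a name from the list of things; names that differ only in an ending like _2 or _b are one class to them, and where a whole thing is asked for, a point or a joint stands for the part that bears it (a point fixed in the world has none). Each returns a list of dicts, best first, with "conf" (0 to 1); they miss things now and then, are a little off and sometimes report something else, mostly with a low value. They report only what shows in the picture. A call takes as long as a camera call. They do not tell look-alikes from the thing itself.
- find_in(camera, target): "bbox" ([left, top, right, bottom] in pixels, round what is visible of it).
- silhouettes(camera, target): "mask" (420x560 bool, what is visible of it) and "bbox" ([left, top, right, bottom] in pixels, round what is visible of it).
- landmark_of(camera, target): "pixel" ([column, row] in pixels: a listed point, or the origin of a listed thing).
The state is a dict: "time": time; "joint_pos": joint angles; "joint_vel": joint speeds; "joint_efforts": joint torques, N m; "tool_pos": TCP position; "tool_rot": TCP orientation; "contact_force": force on the tool from outside, world axes, zero at the start; "ft_torque": the same for the moment, N m; "gripper_width": opening from 0.0 (shut) to 1.0 (fully open).
Only numpy, scipy, OpenCV 4.12 (cv2) and the standard library are available. Lean on these libraries where they do the work, as an engineer would, in place of code of your own. Each camera call takes 0.05 s, during which the arm holds its last target.

## Working session

There is one attempt and no reset: what is moved stays moved. The work goes in short steps, Python scripts to look and compute and a shell command to move; the robot and the scene stay as the last step left them, time stands still between calls to the robot, and variables do not carry over. Pictures are saved under pics/ and viewed, and the job is handed in when it is done.

```bash
mkdir -p pics; ls
python3 - <<'E'
from plant import *
import cv2
s=state();print({k:s[k] for k in ['time','tool_pos','tool_rot','contact_force','gripper_width']})
for n in ['side','top']:
    f=grab_frame(n);cv2.imwrite(f'pics/{n}0.png',f[:,:,::-1])
    m=camera_model(n);print(n,m)
E
```

```text
pics
{'time': 0.0, 'tool_pos': array([ 0.13987863, -0.60853671,  0.24704711]), 'tool_rot': array([-1.03950725e-03,  9.93631005e-01,  1.12678059e-01,  1.35770215e-05]), 'contact_force': array([-1.45027801,  0.06945192, -0.82035882]), 'gripper_width': 1.0005966617160804}
side {'camera_matrix': array([[409.48667105,   0.        , 285.18250757],
       [  0.        , 409.48667105, 210.91071506],
       [  0.        ,   0.        ,   1.        ]]), 'dist_coeffs': array([-0.03747385,  0.        ,  0.        ,  0.        ,  0.        ]), 'rvec': array([ 2.26438851, -0.61999878,  0.27963098]), 'tvec': array([-0.51341535,  0.27247658,  0.95056256])}
top {'camera_matrix': array([[517.80534318,   0.        , 272.58503668],
       [  0.        , 517.80534318, 205.83489311],
       [  0.        ,   0.        ,   1.        ]]), 'dist_coeffs': array([-0.11775468,  0.        ,  0.        ,  0.        ,  0.        ]), 'rvec': array([ 2.14099488, -2.16937124,  0.11845097]), 'tvec': array([0.02160153, 0.58980291, 1.62844227])}
```

View pics/side0.png

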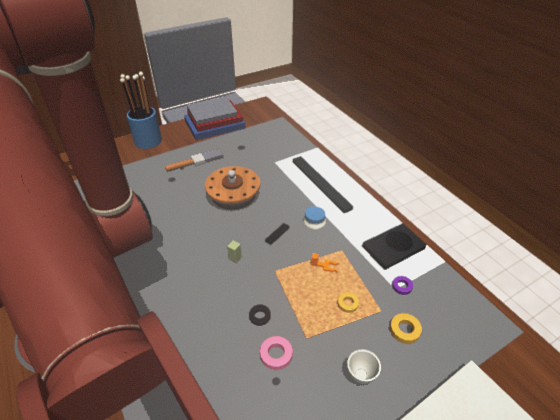

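View pics/top0.png

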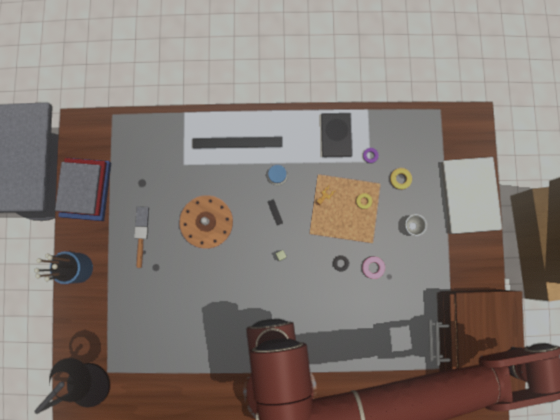

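The rings that could be taken for the collar, by top-camera pixel, are black (341,263), pink (373,267), purple (370,155), large yellow (401,178) and small yellow on the mat (364,201). I choose the small yellow one on the mat at (364,201), which is at (348,301) in the side view.

```bash
cat > h.py <<'E'
from plant import *
import cv2, numpy as np
def ray(n,px):
    m=camera_model(n);K=np.array(m['camera_matrix']);d=np.array(m['dist_coeffs'])
    u=cv2.undistortPoints(np.array([[px]],float),K,d).reshape(2)
    R=cv2.Rodrigues(np.array(m['rvec']))[0];t=np.array(m['tvec'])
    return -R.T@t, R.T@np.array([u[0],u[1],1.])
def onz(n,px,z):
    c,d=ray(n,px);return (c+d*(z-c[2])/d[2])[:3]
def proj(n,P):
    m=camera_model(n)
    return cv2.projectPoints(np.array(P,float).reshape(-1,1,3),np.array(m['rvec']),np.array(m['tvec']),np.array(m['camera_matrix']),np.array(m['dist_coeffs']))[0].reshape(-1,2)
def tri(a,b):
    (c1,d1),(c2,d2)=ray('top',a),ray('side',b)
    d1/=np.linalg.norm(d1);d2/=np.linalg.norm(d2)
    s=np.linalg.lstsq(np.c_[d1,-d2],c2-c1,rcond=None)[0]
    p,q=c1+s[0]*d1,c2+s[1]*d2
    return (p+q)/2,np.linalg.norm(p-q)
def crop(n,f,c,r,k,name):
    x,y=int(c[0]),int(c[1]);x0=max(x-r,0);y0=max(y-r,0)
    cv2.imwrite(name,cv2.resize(f[y0:y+r,x0:x+r,::-1],None,fx=k,fy=k,interpolation=cv2.INTER_CUBIC))
E
python3 - <<'E'
from h import *
Z={'collar_center':.011,'collar':.004,'clip_seat':.007,'clip':.004,'clip_tab':.024,'groove':.077,'stand':0,'mat':0,'ink_stick':0,'seal':0,'paste_jar':0,'water_cup':0,'brush':0}
F={n:grab_frame(n) for n in ('top','side')}
for t in Z:
    for n in F:
        r=landmark_of(n,t)
        for o in r[:5]: print(t,n,np.round(o['pixel'],1),round(o['conf'],2),np.round(onz(n,o['pixel'],Z[t])[:2],4))
a=np.hstack([cv2.resize(F['top'][180:240,305:385],None,fx=5,fy=5,interpolation=2),cv2.resize(F['side'][240:340,270:390],None,fx=3,fy=3,interpolation=2)])
cv2.imwrite('pics/c1.png',a[:,:,::-1])
E
```

```text
collar_center top [372.7 267.8] 0.76 [ 0.3871 -0.3065]
collar_center top [400.1 178.9] 0.64 [ 0.6766 -0.4075]
collar_center top [369. 200.] 0.62 [ 0.6078 -0.3017]
collar_center top [342.9 265.9] 0.53 [ 0.3949 -0.2101]
collar_center side [403.9 328. ] 0.85 [ 0.6761 -0.4076]
collar_center side [400.2 286.1] 0.8 [ 0.7502 -0.3133]
collar_center side [346.3 302.9] 0.73 [ 0.6021 -0.2835]
collar_center side [276.8 351.8] 0.7 [ 0.3925 -0.3078]
collar_center side [257.9 317. ] 0.62 [ 0.3982 -0.2088]
collar top [394.2 179.2] 0.53 [ 0.677  -0.3894]
collar top [340.4 264.1] 0.53 [ 0.4008 -0.203 ]
collar top [371.3 267.2] 0.52 [ 0.3891 -0.3033]
collar top [368.6 155.7] 0.5 [ 0.7572 -0.3071]
collar top [364.3 204.8] 0.45 [ 0.5931 -0.2868]
collar side [274.3 352.2] 0.8 [ 0.389  -0.3026]
collar side [260.2 315.2] 0.74 [ 0.4071 -0.2033]
collar side [346.5 301.3] 0.69 [ 0.6088 -0.2767]
collar side [401.5 329.9] 0.57 [ 0.6719 -0.4061]
collar side [402.1 288.6] 0.57 [ 0.7538 -0.3185]
clip_seat top [328.9 194.3] 0.61 [ 0.629 -0.171]
clip_seat top [347.7 208.7] 0.26 [ 0.5806 -0.2314]
clip_seat side [331.3
[... 474 characters left out ...]
 226.3] 0.73 [0.5296 0.2184]
mat top [347.6 207.1] 0.98 [ 0.5867 -0.2322]
mat side [324.  290.7] 0.92 [ 0.5809 -0.2202]
ink_stick top [276.  213.8] 0.74 [0.5679 0.0033]
ink_stick side [275.5 235.9] 0.58 [0.5694 0.0057]
seal top [282.1 257.9] 0.46 [ 0.4236 -0.0146]
seal side [236.5 259. ] 0.51 [ 0.4359 -0.015 ]
paste_jar top [279.4 175.6] 0.75 [ 0.6946 -0.0096]
paste_jar top [205.7 222.9] 0.26 [0.5409 0.2343]
paste_jar side [312.4 220.7] 0.95 [0.6946 0.0038]
water_cup top [413.9 225.4] 0.61 [ 0.5231 -0.4496]
water_cup side [359.4 375.7] 0.63 [ 0.5203 -0.4414]
brush top [144.3 235.3] 0.57 [0.5024 0.4379]
brush top [209.9 224.6] 0.32 [0.5352 0.2204]
brush side [191.8 164.1] 0.63 [0.4884 0.4445]
```

View pics/c1.png

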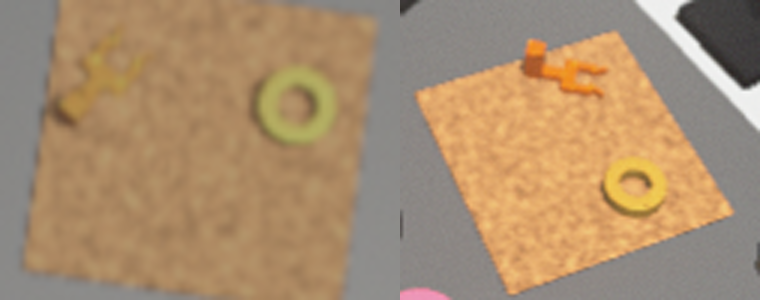

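```bash
cat > fit.py <<'E'
from h import *
from scipy.optimize import least_squares
def hullc(pts):
    h=cv2.convexHull(np.asarray(pts,np.float32)).reshape(-1,2);m=cv2.moments(h)
    return np.array([m['m10']/m['m00'],m['m01']/m['m00']]),m['m00']
def blob(mask,near):
    n,l,st,c=cv2.connectedComponentsWithStats(mask.astype(np.uint8))
    k=min([i for i in range(1,n) if st[i,4]>25],key=lambda i:np.hypot(*(c[i]-near)))
    return l==k
def cyl(x,y,r,z0,z1):
    a=np.linspace(0,2*np.pi,60,endpoint=False)
    return np.vstack([np.c_[x+r*np.cos(a),y+r*np.sin(a),np.full(60,z)] for z in (z0,z1)])
def fitcyl(obs,r,z0,z1,g):
    "obs: {cam:mask}"
    out={}
    for n,mk in obs.items():
        ys,xs=np.nonzero(mk);c,A=hullc(np.c_[xs,ys])
        f=lambda p:hullc(proj(n,cyl(p[0],p[1],r,z0,z1)))[0]-c
        s=least_squares(f,g[:2],x_scale=.01,diff_step=1e-3).x
        out[n]=(np.round(s,4),'area ratio',round(A/hullc(proj(n,cyl(*s,r,z0,z1)))[1],2))
    return out
E
python3 - <<'E'
from fit import *
F={n:grab_frame(n) for n in ('top','side')}
np.savez('f0.npz',**F)
H={n:cv2.cvtColor(F[n],cv2.COLOR_RGB2HSV) for n in F}
for n,p in (('top',[(364,201),(359,201),(345,215),(205,221),(196,221),(216,205),(322,200),(333,192)]),('side',[(348,309),(341,301),(232,174),(228,183),(215,190),(316,260),(330,265),(320,300)])):
    for q in p: print(n,q,H[n][q[1],q[0]],F[n][q[1],q[0]])
def sh(n,x0,x1,y0,y1,k,name): cv2.imwrite(name,cv2.resize(F[n][y0:y1,x0:x1,::-1],None,fx=k,fy=k,interpolation=cv2.INTER_NEAREST))
sh('top',170,240,190,255,8,'pics/st.png');sh('side',200,270,160,212,8,'pics/ss.png')
sh('top',305,345,180,215,14,'pics/ct.png');sh('side',300,350,245,280,14,'pics/cs.png')
E
```

```text
top (364, 201) [ 16 109 176] [176 141 101]
top (359, 201) [ 25 120 179] [179 166  95]
top (345, 215) [ 17 107 177] [177 146 103]
top (205, 221) [ 24   8 164] [164 163 159]
top (196, 221) [ 10 123 108] [108  74  56]
top (216, 205) [ 13 128 158] [158 114  79]
top (322, 200) [ 18 148 176] [176 134  74]
top (333, 192) [ 18 137 170] [170 134  79]
side (348, 309) [ 23 163 232] [232 196  84]
side (341, 301) [ 22 167 238] [238 196  82]
side (232, 174) [ 19  16 177] [177 173 166]
side (228, 183) [ 10 129 121] [121  80  60]
side (215, 190) [ 13 152 218] [218 145  88]
side (316, 260) [ 11 190 173] [173  90  44]
side (330, 265) [ 15 134 219] [219 160 104]
side (320, 300) [ 17 134 231] [231 177 110]
```

View pics/st.png

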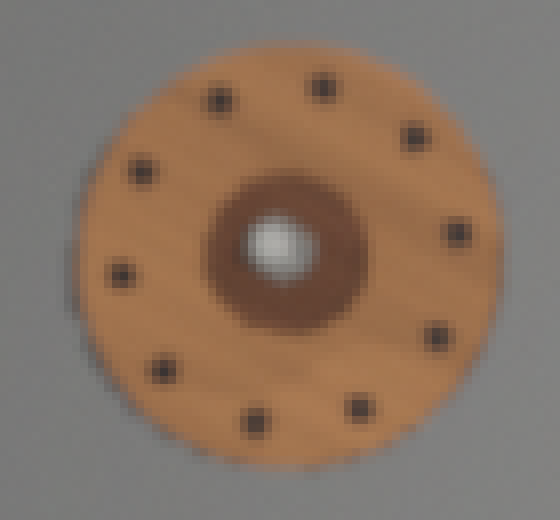

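View pics/ss.png

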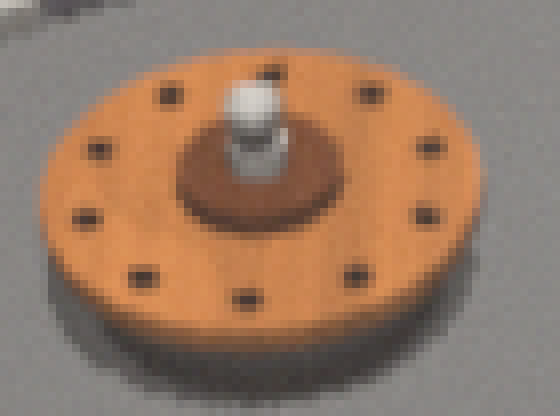

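View pics/ct.png

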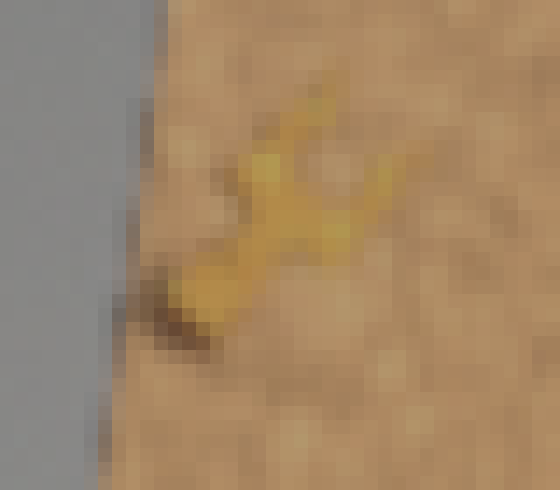

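View pics/cs.png

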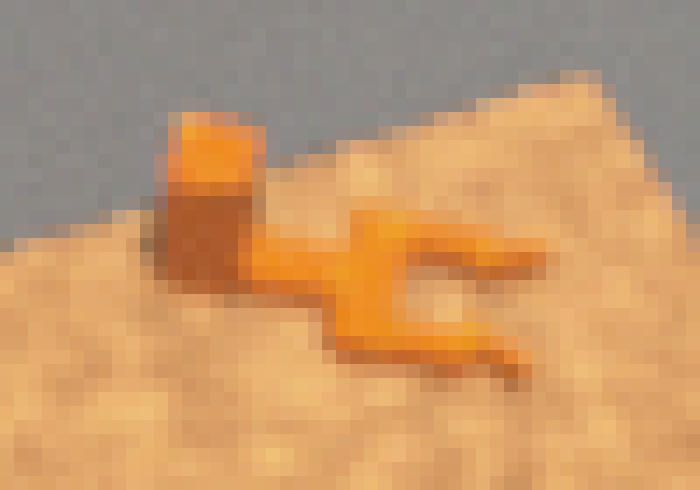

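```bash
cat > a.py <<'E'
from fit import *
F=dict(np.load('f0.npz'))
H={n:cv2.cvtColor(F[n],cv2.COLOR_RGB2HSV) for n in F}
# collar
o={}
for n,c in (('top',(364,201)),('side',(348,301))):
    h=H[n]; m=(h[...,0]>=20)&(h[...,0]<35)&(h[...,1]>90); o[n]=blob(m,c); print('collar',n,o[n].sum())
print(fitcyl(o,.026,.004,.018,(.6,-.29)))
# disc
o={}
for n,c in (('top',(206,221)),('side',(233,187))):
    h=H[n]; m=(h[...,0]>=5)&(h[...,0]<20)&(h[...,1]>60); o[n]=blob(cv2.morphologyEx(m.astype(np.uint8),cv2.MORPH_CLOSE,np.ones((3,3))),c)
for t in (.05,.04,.035): print('disc',t,fitcyl(o,.085,t,.05,(.54,.22)))
# hub in top: dark brown
h=F['top'].astype(int); m=(h[...,0]<130)&(h[...,0]-h[...,2]>30); m[:, :185]=0;m[:,225:]=0
m=blob(m,(206,221)); print('hub',m.sum(),fitcyl({'top':m},.032,.05,.06,(.54,.22)))
h=F['side'].astype(int); m=(h[...,0]<165)&(h[...,0]-h[...,2]>30); m[:, :215]=0;m[:,250:]=0;m[:170]=0;m[190:]=0
m=blob(m,(232,182)); print('hub',m.sum(),fitcyl({'side':m},.032,.05,.06,(.54,.22)))
tt,ts=(319.7,200.9),(315.4,256.)
print('tab',onz('top',tt,.038),onz('side',ts,.038),tri(tt,ts))
tt,ts=(328.9,192.3),(330.9,266.8)
print('seat',onz('top',tt,.009),onz('side',ts,.009),tri(tt,ts))
for n in F:
    for P in ([.54,.22,.0955],[.54,.22,.06]): print(n,proj(n,P))
E
python3 a.py
```

```text
collar top 172
collar side 203
{'top': (array([ 0.6057, -0.2848]), 'area ratio', 0.92), 'side': (array([ 0.6099, -0.2811]), 'area ratio', 0.72)}
disc 0.05 {'top': (array([0.5413, 0.2277]), 'area ratio', 1.0), 'side': (array([0.5407, 0.2221]), 'area ratio', 1.08)}
disc 0.04 {'top': (array([0.5416, 0.2281]), 'area ratio', 0.99), 'side': (array([0.5429, 0.2276]), 'area ratio', 1.0)}
disc 0.035 {'top': (array([0.5417, 0.2284]), 'area ratio', 0.99), 'side': (array([0.544 , 0.2303]), 'area ratio', 0.97)}
hub 258 {'top': (array([0.5415, 0.2271]), 'area ratio', 0.92)}
hub 218 {'side': (array([0.5426, 0.227 ]), 'area ratio', 0.94)}
tab [ 0.60359571 -0.1377105   0.038     ] [ 0.60608602 -0.13963226  0.038     ] (array([ 0.60507607, -0.13850557,  0.03714008]), np.float64(0.0030632011327822338))
seat [ 0.63531266 -0.17096278  0.009     ] [ 0.6358695 -0.1717496  0.009    ] (array([ 0.63577621, -0.17123466,  0.00841829]), np.float64(0.0008564050206117383))
top [[206.00858632 220.47682989]]
top [[207.55600202 221.49901008]]
side [[231.12173348 172.45321405]]
side [[232.0538386  181.62610798]]
```

```bash
cat > go.py <<'E'
# usage: go.py x y z [heading_of_tool_x_deg]  -> needed tool-frame shift in units of 3cm, turn in units of 5deg
import sys
from h import *
from scipy.spatial.transform import Rotation as Ro
s=state();q=s['tool_rot'];R=Ro.from_quat([q[1],q[2],q[3],q[0]]);M=R.as_matrix()
p=np.array(s['tool_pos']);print('t',s['time'],'pos',p.round(4),'F',np.round(s['contact_force'],1),'w',round(s['gripper_width'],3),'j',np.round(s['joint_pos'],2))
hd=np.degrees(np.arctan2(M[1,0],M[0,0]));print('heading',hd.round(2),'zaxis',M[:,2].round(3))
if len(sys.argv)>3:
    t=np.array(list(map(float,sys.argv[1:4])));print('shift units',((M.T@(t-p))/.03).round(2))
if len(sys.argv)>4:
    h=np.radians(float(sys.argv[4]));T=np.c_[[np.cos(h),np.sin(h),0],[np.sin(h),-np.cos(h),0],[0,0,-1]]
    print('turn units',(Ro.from_matrix(M.T@T).as_rotvec(degrees=True)/5).round(2))
E
python3 go.py .607 -.283 .12 13
python3 -m crank '[{"angular":[0,0,0],"delta_pos":[0.97,-0.39,0],"gripper":1},{"angular":[0,0,0],"delta_pos":[0.97,-0.39,0],"gripper":1},{"angular":[0,0,0],"delta_pos":[0.97,-0.39,0],"gripper":1},{"angular":[0,0,0],"delta_pos":[0.97,-0.39,0],"gripper":1},{"angular":[0,0,0],"delta_pos":[0.97,-0.39,0],"gripper":1},{"angular":[0,0,0],"delta_pos":[0.97,-0.39,0],"gripper":1},{"angular":[0,0,0],"delta_pos":[0.97,-0.39,0],"gripper":1},{"angular":[0,0,0],"delta_pos":[0.97,-0.39,0],"gripper":1},{"angular":[0,0,0],"delta_pos":[0.97,-0.39,0],"gripper":1},{"angular":[0,0,0],"delta_pos":[0.97,-0.39,0],"gripper":1},{"angular":[0,0,0],"delta_pos":[0.97,-0.39,0],"gripper":1},{"angular":[0,0,0],"delta_pos":[0.97,-0.39,0],"gripper":1}]'; python3 go.py .607 -.283 .12 13
```

```text
t 1.6 pos [ 0.1399 -0.6091  0.2483] F [-0.2 -0.1  0.6] w 1.003 j [-1.46  0.05  1.61  0.    1.48 -0.12]
heading 12.94 zaxis [ 0. -0. -1.]
shift units [17.61 -7.11  4.28]
turn units [ 0.   -0.   -0.01]
time: 3.1
tool_pos: [0.4496, -0.3935, 0.2484]
tool_rot: [0.0, 0.994, 0.113, 0.0]
contact_force: [0.2, 0.1, -0.0]
gripper_width: 0.999
t 3.1 pos [ 0.4496 -0.3935  0.2484] F [ 0.2  0.1 -0. ] w 0.999 j [-0.84 -0.01  1.68 -0.    1.47  0.5 ]
heading 12.94 zaxis [ 0. -0. -1.]
shift units [ 5.94 -2.42  4.28]
turn units [ 0.   -0.   -0.01]
```

```bash
python3 -m crank '[{"angular":[0,0,0],"delta_pos":[1,-0.41,0.5],"gripper":1},{"angular":[0,0,0],"delta_pos":[1,-0.41,0.5],"gripper":1},{"angular":[0,0,0],"delta_pos":[1,-0.4,0.8],"gripper":1},{"angular":[0,0,0],"delta_pos":[1,-0.4,0.8],"gripper":1},{"angular":[0,0,0],"delta_pos":[1,-0.4,0.8],"gripper":1},{"angular":[0,0,0],"delta_pos":[0.95,-0.4,0.85],"gripper":1},{"angular":[0,0,0],"delta_pos":[0,0,0],"gripper":1}]'; python3 go.py .607 -.283 .024 13
python3 - <<'E'
from h import *
F={n:grab_frame(n) for n in ('top','side')}
a=np.hstack([cv2.resize(F['top'][160:250,310:430],None,fx=3.2,fy=3.2,interpolation=2),cv2.resize(F['side'][230:350,270:430],None,fx=2.4,fy=2.4,interpolation=2)])
cv2.imwrite('pics/c2.png',a[:,:,::-1])
E
```

```text
time: 3.98
tool_pos: [0.6062, -0.2812, 0.1176]
tool_rot: [-0.002, 0.993, 0.114, -0.002]
contact_force: [-0.9, 0.2, -0.3]
gripper_width: 1.002
t 3.975 pos [ 0.6062 -0.2812  0.1176] F [-0.9  0.2 -0.3] w 1.002 j [-0.55  0.26  1.61  0.    1.28  0.8 ]
heading 13.08 zaxis [-0.004  0.003 -1.   ]
shift units [0.02 0.08 3.12]
turn units [-0.04  0.04  0.02]
```

View pics/c2.png

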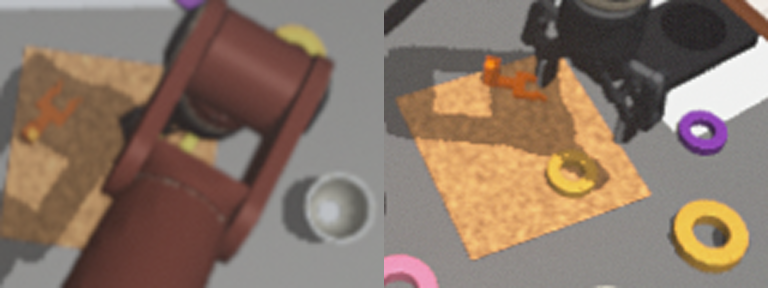

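The side view shows the open gripper above the small yellow ring at about (348,302), with nothing else under the fingers. I'll descend now.

```bash
python3 -m crank '[{"angular":[0,0,0],"delta_pos":[0,0.06,0.8],"gripper":1},{"angular":[0,0,0],"delta_pos":[0,0,0.8],"gripper":1},{"angular":[0,0,0],"delta_pos":[0,0,0.8],"gripper":1},{"angular":[0,0,0],"delta_pos":[0,0,0.4],"gripper":1},{"angular":[0,0,0],"delta_pos":[0,0,0.25],"gripper":1},{"angular":[0,0,0],"delta_pos":[0,0,0],"gripper":1}]'; python3 go.py .607 -.283 .022 13
```

```text
time: 4.82
tool_pos: [0.607, -0.2855, 0.0297]
tool_rot: [0.0, 0.994, 0.113, 0.0]
contact_force: [-0.1, -0.1, -0.8]
gripper_width: 1.005
t 4.825 pos [ 0.607  -0.2855  0.0297] F [-0.1 -0.1 -0.8] w 1.005 j [-0.55  0.37  1.64 -0.    1.14  0.79]
heading 12.92 zaxis [ 0. -0. -1.]
shift units [ 0.02 -0.08  0.26]
turn units [ 0.   -0.   -0.02]
```

```bash
python3 -m crank '[{"angular":[0,0,0],"delta_pos":[0,0,0],"gripper":0.5},{"angular":[0,0,0],"delta_pos":[0,0,0],"gripper":0.5},{"angular":[0,0,0],"delta_pos":[0,0,0],"gripper":0.4},{"angular":[0,0,0],"delta_pos":[0,0,0],"gripper":0.4},{"angular":[0,0,0],"delta_pos":[0,0,0],"gripper":0.4}]'; python3 go.py
python3 - <<'E'
from h import *
f=grab_frame('side');cv2.imwrite('pics/c3.png',cv2.resize(f[230:350,270:430,::-1],None,fx=4,fy=4,interpolation=2))
E
```

```text
time: 5.45
tool_pos: [0.6079, -0.2856, 0.0313]
tool_rot: [0.001, 0.994, 0.113, 0.001]
contact_force: [-1.1, -0.1, 6.2]
gripper_width: 0.543
t 5.45 pos [ 0.6079 -0.2856  0.0313] F [-1.1 -0.1  6.2] w 0.543 j [-0.55  0.37  1.64 -0.    1.14  0.79]
heading 12.95 zaxis [ 0.002 -0.001 -1.   ]
```

View pics/c3.png

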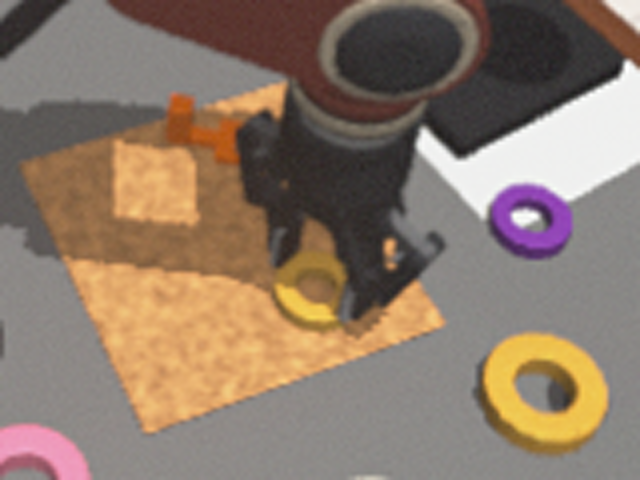

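The opening is 46 mm, less than the 52 mm ring, and 6 N pushes up. The tips are probably on top of the collar, so I'll open and go deeper.

```bash
python3 -m crank '[{"angular":[0,0,0],"delta_pos":[0,0,0],"gripper":1},{"angular":[0,0,0],"delta_pos":[0,0,0],"gripper":1},{"angular":[0,0,0],"delta_pos":[0,0,0],"gripper":1},{"angular":[0,0,0],"delta_pos":[0,0,0.3],"gripper":1},{"angular":[0,0,0],"delta_pos":[0,0,0.1],"gripper":1},{"angular":[0,0,0],"delta_pos":[0,0,0],"gripper":1}]'; python3 go.py .607 -.283 .018 13
python3 - <<'E'
from h import *
f=grab_frame('side');cv2.imwrite('pics/c4.png',cv2.resize(f[230:350,270:430,::-1],None,fx=4,fy=4,interpolation=2))
E
```

```text
time: 6.25
tool_pos: [0.6064, -0.2848, 0.0164]
tool_rot: [-0.0, 0.994, 0.113, -0.001]
contact_force: [0.6, 0.5, 0.9]
gripper_width: 0.996
t 6.25 pos [ 0.6064 -0.2848  0.0164] F [0.6 0.5 0.9] w 0.996 j [-0.55  0.39  1.64 -0.    1.12  0.79]
heading 12.94 zaxis [-0.001  0.001 -1.   ]
shift units [ 0.03 -0.05 -0.05]
turn units [-0.01  0.01 -0.01]
```

View pics/c4.png

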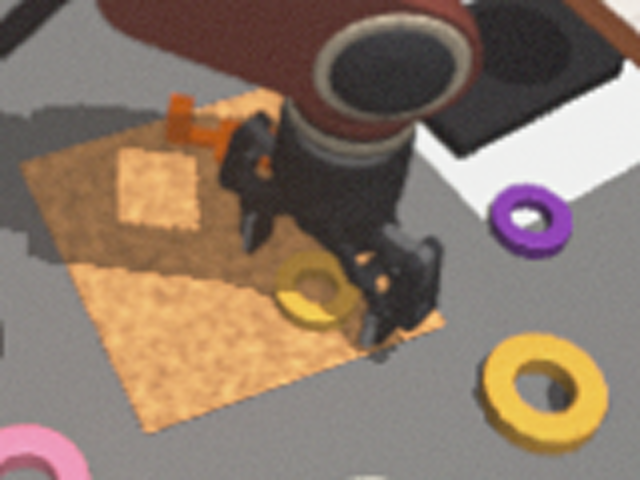

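```bash
python3 -m crank '[{"angular":[0,0,0],"delta_pos":[0,0,0],"gripper":0.5},{"angular":[0,0,0],"delta_pos":[0,0,0],"gripper":0.5},{"angular":[0,0,0],"delta_pos":[0,0,0],"gripper":0.4},{"angular":[0,0,0],"delta_pos":[0,0,0],"gripper":0.4},{"angular":[0,0,0],"delta_pos":[0,0,0],"gripper":0.4}]'; python3 go.py
python3 - <<'E'
from h import *
f=grab_frame('side');cv2.imwrite('pics/c5.png',cv2.resize(f[230:350,270:430,::-1],None,fx=4,fy=4,interpolation=2))
E
```

```text
time: 6.92
tool_pos: [0.6077, -0.2856, 0.0183]
tool_rot: [0.001, 0.994, 0.113, 0.001]
contact_force: [0.6, 0.2, 5.5]
gripper_width: 0.57
t 6.925 pos [ 0.6077 -0.2856  0.0183] F [0.6 0.2 5.5] w 0.57 j [-0.55  0.38  1.64  0.    1.12  0.79]
heading 12.94 zaxis [ 0.002 -0.001 -1.   ]
```

View pics/c5.png

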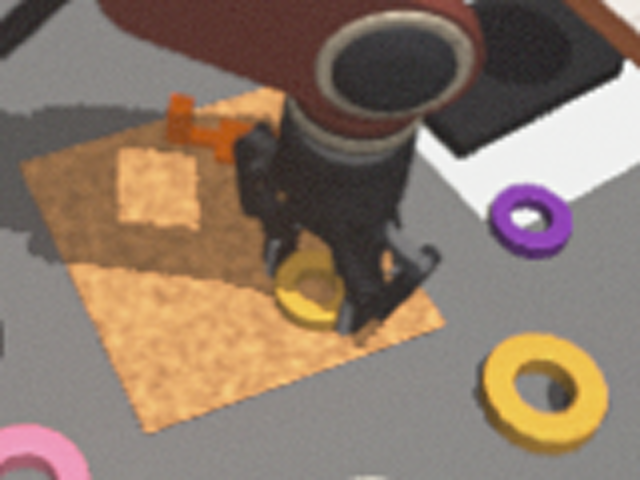

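```bash
python3 -m crank '[{"angular":[0,0,0],"delta_pos":[0,0,-0.5],"gripper":0.4},{"angular":[0,0,0],"delta_pos":[0,0,-0.5],"gripper":0.4},{"angular":[0,0,0],"delta_pos":[0,0,0],"gripper":0.4}]'; python3 go.py
python3 - <<'E'
from h import *
f=grab_frame('side');cv2.imwrite('pics/c6.png',cv2.resize(f[230:350,270:430,::-1],None,fx=4,fy=4,interpolation=2))
E
```

```text
time: 7.35
tool_pos: [0.608, -0.2858, 0.0495]
tool_rot: [0.001, 0.994, 0.113, 0.001]
contact_force: [0.4, 0.4, -1.4]
gripper_width: 0.57
t 7.35 pos [ 0.608  -0.2858  0.0495] F [ 0.4  0.4 -1.4] w 0.57 j [-0.55  0.34  1.63 -0.    1.16  0.79]
heading 12.94 zaxis [ 0.003 -0.002 -1.   ]
```

View pics/c6.png

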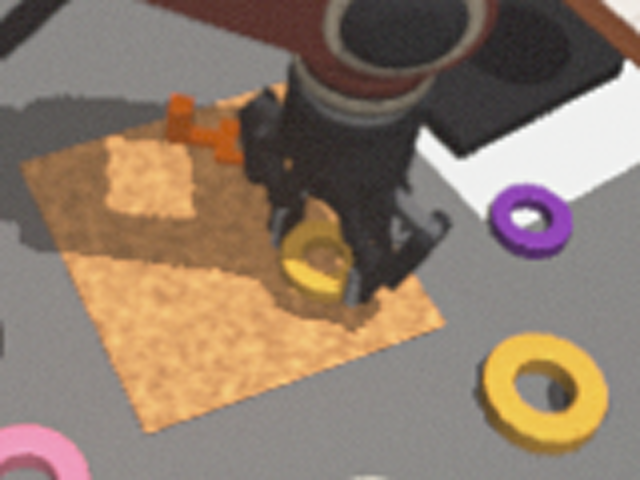

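The collar is lifted and held. I'll set it down, open, turn 90° and squeeze again so it is centred in both directions.

```bash
python3 -m crank '[{"angular":[0,0,0],"delta_pos":[0,0,0.5],"gripper":0.4},{"angular":[0,0,0],"delta_pos":[0,0,0.5],"gripper":0.4},{"angular":[0,0,0],"delta_pos":[0,0,0.03],"gripper":1},{"angular":[0,0,0],"delta_pos":[0,0,0],"gripper":1},{"angular":[0,0,0],"delta_pos":[0,0,-0.1],"gripper":1},{"angular":[0,0,-1],"delta_pos":[0,0,0],"gripper":1},{"angular":[0,0,-1],"delta_pos":[0,0,0],"gripper":1},{"angular":[0,0,-1],"delta_pos":[0,0,0],"gripper":1},{"angular":[0,0,-1],"delta_pos":[0,0,0],"gripper":1},{"angular":[0,0,-1],"delta_pos":[0,0,0],"gripper":1},{"angular":[0,0,-1],"delta_pos":[0,0,0],"gripper":1},{"angular":[0,0,-1],"delta_pos":[0,0,0],"gripper":1}]'
python3 -m crank '[{"angular":[0,0,-1],"delta_pos":[0,0,0],"gripper":1},{"angular":[0,0,-1],"delta_pos":[0,0,0],"gripper":1},{"angular":[0,0,-1],"delta_pos":[0,0,0],"gripper":1},{"angular":[0,0,-1],"delta_pos":[0,0,0],"gripper":1},{"angular":[0,0,-1],"delta_pos":[0,0,0],"gripper":1},{"angular":[0,0,-1],"delta_pos":[0,0,0],"gripper":1},{"angular":[0,0,-1],"delta_pos":[0,0,0],"gripper":1},{"angular":[0,0,-1],"delta_pos":[0,0,0],"gripper":1},{"angular":[0,0,-1],"delta_pos":[0,0,0],"gripper":1},{"angular":[0,0,-1],"delta_pos":[0,0,0],"gripper":1},{"angular":[0,0,-1],"delta_pos":[0,0,0],"gripper":1},{"angular":[0,0,0],"delta_pos":[0,0,0.05],"gripper":1}]'; python3 go.py .608 -.2858 .017 103
python3 - <<'E'
from h import *
f=grab_frame('side');cv2.imwrite('pics/c7.png',cv2.resize(f[230:350,270:430,::-1],None,fx=4,fy=4,interpolation=2))
E
```

```text
time: 8.9
tool_pos: [0.6068, -0.2851, 0.0191]
tool_rot: [-0.0, 0.913, 0.408, -0.0]
contact_force: [-0.1, -0.5, 0.7]
gripper_width: 0.996
time: 10.4
tool_pos: [0.6069, -0.2851, 0.0177]
tool_rot: [-0.0, 0.623, 0.782, -0.0]
contact_force: [-0.6, 0.5, 0.2]
gripper_width: 1.003
t 10.4 pos [ 0.6069 -0.2851  0.0177] F [-0.6  0.5  0.2] w 1.003 j [-0.55  0.38  1.64 -0.    1.12 -0.77]
heading 102.88 zaxis [-0.  0. -1.]
shift units [-0.03  0.03  0.02]
turn units [-0.   -0.   -0.02]
```

View pics/c7.png

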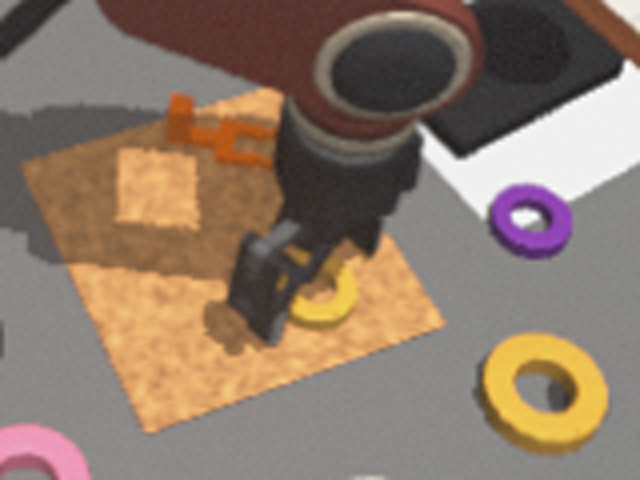

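```bash
python3 -m crank '[{"angular":[0,0,0],"delta_pos":[0,0,0],"gripper":0.5},{"angular":[0,0,0],"delta_pos":[0,0,0],"gripper":0.5},{"angular":[0,0,0],"delta_pos":[0,0,0],"gripper":0.4},{"angular":[0,0,0],"delta_pos":[0,0,0],"gripper":0.4},{"angular":[0,0,0],"delta_pos":[0,0,0],"gripper":0.4}]'; python3 go.py
python3 - <<'E'
from h import *
f=grab_frame('side');cv2.imwrite('pics/c8.png',cv2.resize(f[230:350,270:430,::-1],None,fx=4,fy=4,interpolation=2))
E
```

```text
time: 11.08
tool_pos: [0.6074, -0.2854, 0.0186]
tool_rot: [0.001, 0.623, 0.782, 0.0]
contact_force: [0.9, -0.4, 3.7]
gripper_width: 0.585
t 11.075 pos [ 0.6074 -0.2854  0.0186] F [ 0.9 -0.4  3.7] w 0.585 j [-0.55  0.38  1.64 -0.    1.12 -0.78]
heading 102.93 zaxis [ 0.001 -0.001 -1.   ]
```

View pics/c8.png

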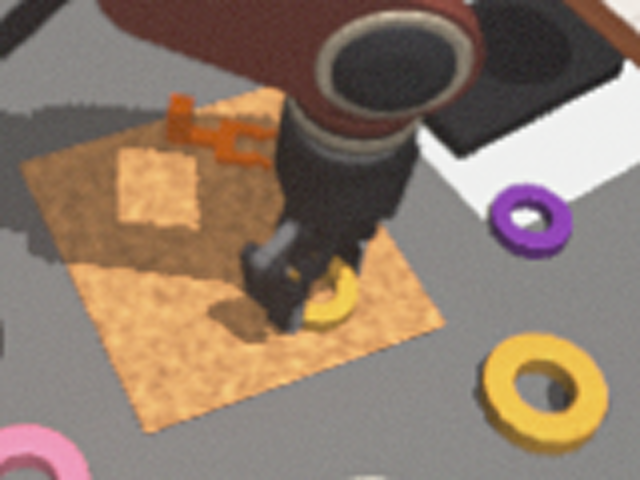

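```bash
python3 -m crank '[{"angular":[0,0,0],"delta_pos":[0,0,-1],"gripper":0.4},{"angular":[0,0,0],"delta_pos":[0,0,-1],"gripper":0.4},{"angular":[0,0,0],"delta_pos":[0,0,-1],"gripper":0.4},{"angular":[0,0,0],"delta_pos":[0,0,-1],"gripper":0.4},{"angular":[0,0,0],"delta_pos":[0,0,-0.4],"gripper":0.4}]'; python3 go.py .542 .2276 .150 103
```

```text
time: 11.75
tool_pos: [0.6074, -0.2853, 0.1512]
tool_rot: [0.001, 0.623, 0.782, 0.0]
contact_force: [-0.0, -0.3, -1.0]
gripper_width: 0.583
t 11.75 pos [ 0.6074 -0.2853  0.1512] F [-0.  -0.3 -1. ] w 0.583 j [-0.55  0.23  1.58  0.    1.33 -0.78]
heading 102.93 zaxis [ 0.002 -0.001 -1.   ]
shift units [17.15  1.7   0.02]
turn units [ 0.02  0.01 -0.01]
```

```bash
python3 -m crank '[{"angular":[0,0,0],"delta_pos":[1,0.1,0],"gripper":0.4},{"angular":[0,0,0],"delta_pos":[1,0.1,0],"gripper":0.4},{"angular":[0,0,0],"delta_pos":[1,0.1,0],"gripper":0.4},{"angular":[0,0,0],"delta_pos":[1,0.1,0],"gripper":0.4},{"angular":[0,0,0],"delta_pos":[1,0.1,0],"gripper":0.4},{"angular":[0,0,0],"delta_pos":[1,0.1,0],"gripper":0.4},{"angular":[0,0,0],"delta_pos":[1,0.1,0],"gripper":0.4},{"angular":[0,0,0],"delta_pos":[1,0.1,0],"gripper":0.4},{"angular":[0,0,0],"delta_pos":[1,0.1,0],"gripper":0.4},{"angular":[0,0,0],"delta_pos":[1,0.1,0],"gripper":0.4},{"angular":[0,0,0],"delta_pos":[1,0.1,0],"gripper":0.4},{"angular":[0,0,0],"delta_pos":[1,0.1,0],"gripper":0.4}]'
python3 -m crank '[{"angular":[0,0,0],"delta_pos":[1,0.1,0],"gripper":0.4},{"angular":[0,0,0],"delta_pos":[1,0.1,0],"gripper":0.4},{"angular":[0,0,0],"delta_pos":[1,0.1,0],"gripper":0.4},{"angular":[0,0,0],"delta_pos":[1,0.1,0],"gripper":0.4},{"angular":[0,0,0],"delta_pos":[1,0.1,0.2],"gripper":0.4},{"angular":[0,0,0],"delta_pos":[0.15,0,0.3],"gripper":0.4},{"angular":[0,0,0],"delta_pos":[0,0,0],"gripper":0.4}]'
python3 go.py .542 .2276 .120 103
python3 - <<'E'
from h import *
F={n:grab_frame(n) for n in ('top','side')};np.savez('f1.npz',**F)
a=np.hstack([cv2.resize(F['top'][170:270,150:260],None,fx=3.6,fy=3.6,interpolation=2),cv2.resize(F['side'][130:230,180:290],None,fx=3.6,fy=3.6,interpolation=2)])
cv2.imwrite('pics/d1.png',a[:,:,::-1])
E
```

```text
time: 13.25
tool_pos: [0.5602, 0.0748, 0.1481]
tool_rot: [-0.001, 0.623, 0.782, -0.001]
contact_force: [0.2, 0.6, 0.1]
gripper_width: 0.585
time: 14.12
tool_pos: [0.54, 0.2272, 0.1325]
tool_rot: [-0.001, 0.623, 0.782, -0.002]
contact_force: [0.1, 0.0, -0.7]
gripper_width: 0.588
t 14.125 pos [0.54   0.2272 0.1325] F [ 0.1  0.  -0.7] w 0.588 j [ 0.27  0.06  1.8  -0.    1.28  0.05]
heading 102.97 zaxis [-0.004 -0.002 -1.   ]
shift units [-0.    0.07  0.42]
turn units [-0.05  0.01 -0.01]
```

View pics/d1.png

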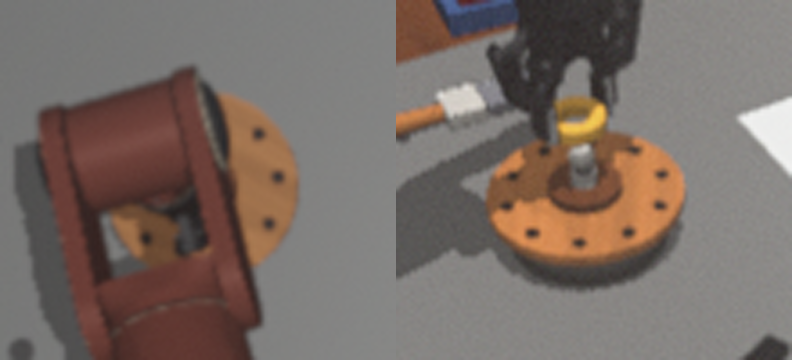

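Run:
```python
from h import *
F=dict(np.load('f1.npz'));h=cv2.cvtColor(F['side'],cv2.COLOR_RGB2HSV)
m=(h[...,0]>=17)&(h[...,0]<35)&(h[...,1]>130)&(h[...,2]>90);m[:155]=0;m[175:]=0;m[:,:215]=0;m[:,250:]=0
ys,xs=np.nonzero(m);print(m.sum(),xs.min(),xs.max(),ys.min(),ys.max())
from fit import cyl
for P in ((.54,.2272),(.542,.2276)):
    q=proj('side',cyl(*P,.026,.118,.132));print(q.min(0).round(1),q.max(0).round(1))
cv2.imwrite('pics/d2.png',cv2.resize(F['side'][150:190,212:254,::-1],None,fx=14,fy=14,interpolation=cv2.INTER_NEAREST))
for z in (.0955,.09,.0825): print(proj('side',cyl(.542,.2276,.011,z,z)).min(0),proj('side',cyl(.542,.2276,.011,z,z)).max(0))
```

```text
132 224 238 157 169
[220.2 156.1] [238.3 170.6]
[220.8 155.9] [238.8 170.3]
[226.96351444 168.64655715] [234.30685359 173.16466106]
[227.12224385 170.08700201] [234.44304195 174.61021419]
[227.33723008 172.03734048] [234.62750107 176.56726675]
```

View pics/d2.png

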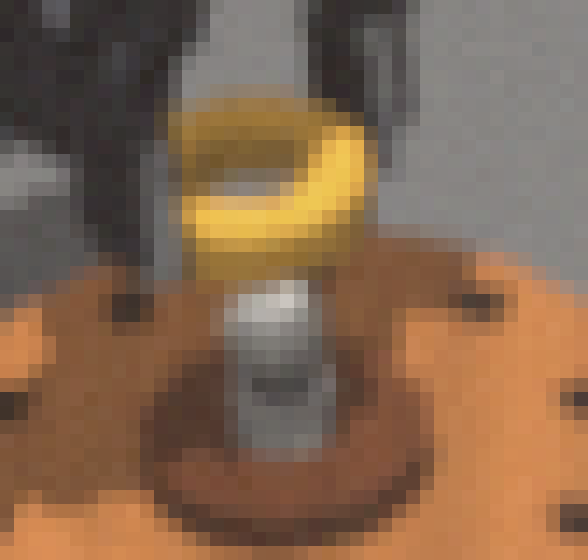

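Side view: the collar is level at about (231,163), with the shaft head directly below at about (231.4,173). This agrees with the estimated axis, so I'll lower it.

```bash
python3 -m crank '[{"angular":[0,0,0],"delta_pos":[0,0.08,0.3],"gripper":0.4},{"angular":[0,0,0],"delta_pos":[0,0,0.3],"gripper":0.4},{"angular":[0,0,0],"delta_pos":[0,0,0.2],"gripper":0.4},{"angular":[0,0,0],"delta_pos":[0,0,0.2],"gripper":0.4},{"angular":[0,0,0],"delta_pos":[0,0,0],"gripper":0.4}]';python3 go.py .542 .2276 .0746
python3 - <<'E'
from h import *
f=grab_frame('side');cv2.imwrite('pics/d3.png',cv2.resize(f[140:210,190:270,::-1],None,fx=7,fy=7,interpolation=2))
E
```

```text
time: 14.85
tool_pos: [0.5434, 0.2281, 0.1041]
tool_rot: [-0.0, 0.623, 0.782, -0.001]
contact_force: [0.3, 0.2, -1.1]
gripper_width: 0.579
t 14.85 pos [0.5434 0.2281 0.1041] F [ 0.3  0.2 -1.1] w 0.579 j [ 0.27  0.1   1.81 -0.    1.23  0.05]
heading 102.94 zaxis [-0.001 -0.    -1.   ]
shift units [-0.01 -0.05  0.98]
```

View pics/d3.png

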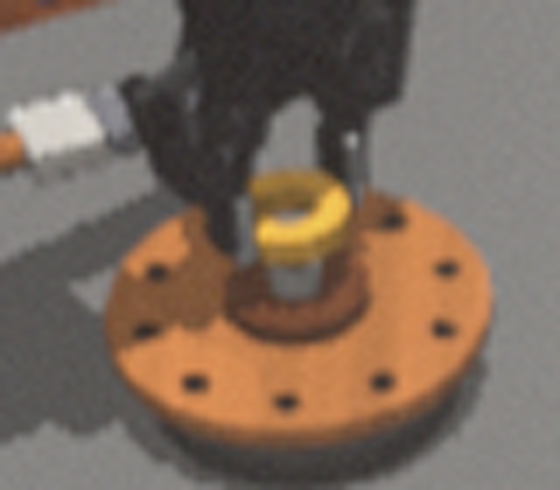

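The collar is already over the tip of the shaft with no contact force. I'll carry on down gently.

```bash
python3 -m crank '[{"angular":[0,0,0],"delta_pos":[0,-0.03,0.2],"gripper":0.4},{"angular":[0,0,0],"delta_pos":[0,0,0.2],"gripper":0.4},{"angular":[0,0,0],"delta_pos":[0,0,0.2],"gripper":0.4},{"angular":[0,0,0],"delta_pos":[0,0,0.15],"gripper":0.4},{"angular":[0,0,0],"delta_pos":[0,0,0.1],"gripper":0.4},{"angular":[0,0,0],"delta_pos":[0,0,0],"gripper":0.4}]';python3 go.py .542 .2276 .0746
```

```text
time: 15.65
tool_pos: [0.5428, 0.228, 0.0791]
tool_rot: [-0.0, 0.623, 0.782, -0.0]
contact_force: [0.1, 0.1, -0.2]
gripper_width: 0.583
t 15.65 pos [0.5428 0.228  0.0791] F [ 0.1  0.1 -0.2] w 0.583 j [ 0.27  0.13  1.83 -0.    1.18  0.05]
heading 102.94 zaxis [-0. -0. -1.]
shift units [-0.01 -0.03  0.15]
```

```bash
python3 -m crank '[{"angular":[0,0,0],"delta_pos":[0,0,0.07],"gripper":0.4},{"angular":[0,0,0],"delta_pos":[0,0,0.06],"gripper":0.4},{"angular":[0,0,0],"delta_pos":[0,0,0],"gripper":0.4}]';python3 go.py .542 .2276 .0746
python3 - <<'E'
from h import *
f=grab_frame('side');cv2.imwrite('pics/d4.png',cv2.resize(f[140:210,190:270,::-1],None,fx=7,fy=7,interpolation=2))
E
```

```text
time: 16.02
tool_pos: [0.5428, 0.228, 0.0753]
tool_rot: [-0.0, 0.623, 0.782, -0.0]
contact_force: [-0.2, -0.0, -0.8]
gripper_width: 0.584
t 16.025 pos [0.5428 0.228  0.0753] F [-0.2 -0.  -0.8] w 0.584 j [0.27 0.14 1.83 0.   1.18 0.05]
heading 102.94 zaxis [-0. -0. -1.]
shift units [-0.01 -0.03  0.02]
```

View pics/d4.png

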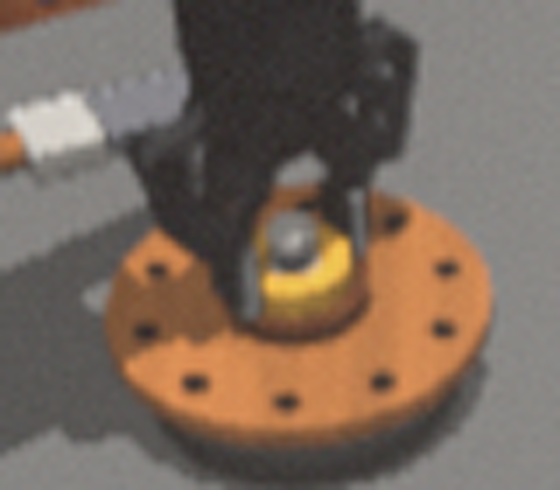

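```bash
python3 -m crank '[{"angular":[0,0,0],"delta_pos":[0,0,0.02],"gripper":0.4},{"angular":[0,0,0],"delta_pos":[0,0,0],"gripper":1},{"angular":[0,0,0],"delta_pos":[0,0,0],"gripper":1},{"angular":[0,0,0],"delta_pos":[0,0,0],"gripper":1},{"angular":[0,0,0],"delta_pos":[0,0,-0.5],"gripper":1},{"angular":[0,0,0],"delta_pos":[0,0,-0.7],"gripper":1},{"angular":[0,0,0],"delta_pos":[0,0,-1],"gripper":1},{"angular":[0,0,0],"delta_pos":[0,0,-1],"gripper":1}]'; python3 go.py .605 -.1385 .15 133
python3 - <<'E'
from h import *
f=grab_frame('side');cv2.imwrite('pics/d5.png',cv2.resize(f[140:210,190:270,::-1],None,fx=7,fy=7,interpolation=2))
E
```

```text
time: 17.08
tool_pos: [0.5434, 0.2282, 0.1739]
tool_rot: [0.001, 0.623, 0.782, 0.001]
contact_force: [0.0, -0.0, 0.2]
gripper_width: 1.0
t 17.075 pos [0.5434 0.2282 0.1739] F [ 0.  -0.   0.2] w 1.0 j [ 0.27  0.02  1.77 -0.    1.35  0.05]
heading 102.94 zaxis [ 0.002  0.001 -1.   ]
shift units [-12.37  -0.74   0.79]
turn units [ 0.03  0.01 -6.01]
```

View pics/d5.png

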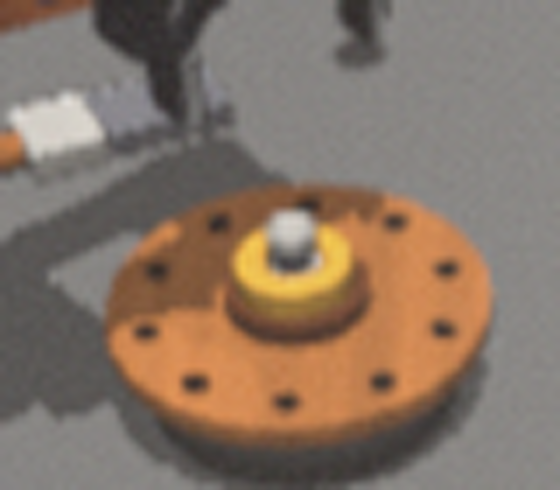

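The collar lies flat on the hub round the shaft (side crop centre about (232,179)). Next is the clip.

```bash
python3 -m crank '[{"angular":[0,0,0],"delta_pos":[-1,-0.06,0],"gripper":1},{"angular":[0,0,0],"delta_pos":[-1,-0.06,0],"gripper":1},{"angular":[0,0,0],"delta_pos":[-1,-0.06,0],"gripper":1},{"angular":[0,0,0],"delta_pos":[-1,-0.06,0],"gripper":1},{"angular":[0,0,0],"delta_pos":[-1,-0.06,0],"gripper":1},{"angular":[0,0,0],"delta_pos":[-1,-0.06,0],"gripper":1},{"angular":[0,0,0],"delta_pos":[-1,-0.06,0],"gripper":1},{"angular":[0,0,0],"delta_pos":[-1,-0.06,0],"gripper":1},{"angular":[0,0,0],"delta_pos":[-1,-0.06,0],"gripper":1},{"angular":[0,0,0],"delta_pos":[-1,-0.06,0],"gripper":1},{"angular":[0,0,0],"delta_pos":[-1,-0.06,0],"gripper":1},{"angular":[0,0,0],"delta_pos":[-1,-0.06,0],"gripper":1}]'
python3 -m crank '[{"angular":[0,0,-1],"delta_pos":[-0.35,0,0.8],"gripper":1},{"angular":[0,0,-1],"delta_pos":[0,0,0.8],"gripper":1},{"angular":[0,0,-1],"delta_pos":[0,0,0.7],"gripper":1},{"angular":[0,0,-1],"delta_pos":[0,0,0],"gripper":1},{"angular":[0,0,-1],"delta_pos":[0,0,0],"gripper":1},{"angular":[0,0,-1],"delta_pos":[0,0,0],"gripper":1},{"angular":[0,0,0],"delta_pos":[0,0,0],"gripper":1}]'
python3 go.py .605 -.1385 .04 133
python3 - <<'E'
from h import *
F={n:grab_frame(n) for n in ('top','side')};np.savez('f2.npz',**F)
a=np.hstack([cv2.resize(F['top'][160:250,280:370],None,fx=4,fy=4,interpolation=2),cv2.resize(F['side'][210:300,270:370],None,fx=4,fy=4,interpolation=2)])
cv2.imwrite('pics/e1.png',a[:,:,::-1])
E
```

```text
time: 18.62
tool_pos: [0.603, -0.1288, 0.1725]
tool_rot: [0.001, 0.623, 0.782, 0.0]
contact_force: [0.1, 0.2, 0.7]
gripper_width: 1.002
time: 19.5
tool_pos: [0.6054, -0.1381, 0.1032]
tool_rot: [0.001, 0.4, 0.917, 0.0]
contact_force: [-0.9, 0.3, -0.0]
gripper_width: 0.998
t 19.5 pos [ 0.6054 -0.1381  0.1032] F [-0.9  0.3 -0. ] w 0.998 j [-0.34  0.17  1.74  0.    1.23 -1.09]
heading 132.88 zaxis [ 0.002 -0.001 -1.   ]
shift units [ 0.   -0.02  2.11]
turn units [ 0.01  0.02 -0.02]
```

View pics/e1.png

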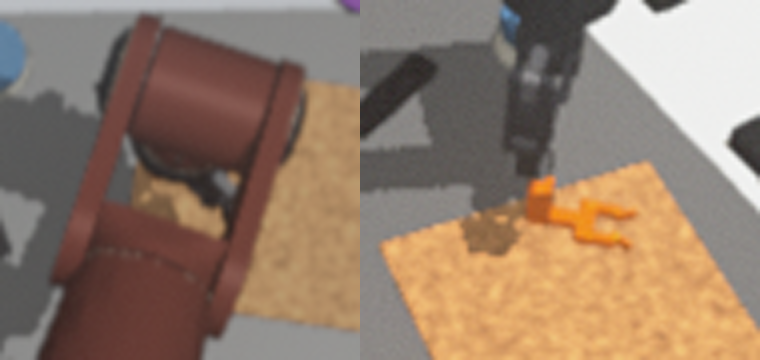

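```bash
python3 -m crank '[{"angular":[0,0,0],"delta_pos":[0,0,0.8],"gripper":1},{"angular":[0,0,0],"delta_pos":[0,0,0.8],"gripper":1},{"angular":[0,0,0],"delta_pos":[0,0,0.5],"gripper":1},{"angular":[0,0,0],"delta_pos":[0,0,0.3],"gripper":1},{"angular":[0,0,0],"delta_pos":[0,0,0],"gripper":0.1},{"angular":[0,0,0],"delta_pos":[0,0,0],"gripper":0.1},{"angular":[0,0,0],"delta_pos":[0,0,0],"gripper":0.1},{"angular":[0,0,0],"delta_pos":[0,0,0],"gripper":0.1},{"angular":[0,0,0],"delta_pos":[0,0,0],"gripper":0.1},{"angular":[0,0,0],"delta_pos":[0,0,0],"gripper":0.1}]'
python3 go.py .605 -.1385 .04 133
python3 - <<'E'
from h import *
F={n:grab_frame(n) for n in ('top','side')};np.savez('f2.npz',**F)
a=np.hstack([cv2.resize(F['top'][160:250,280:370],None,fx=4,fy=4,interpolation=2),cv2.resize(F['side'][210:300,270:370],None,fx=4,fy=4,interpolation=2)])
cv2.imwrite('pics/e2.png',a[:,:,::-1])
E
```

```text
time: 20.85
tool_pos: [0.6055, -0.138, 0.0309]
tool_rot: [0.001, 0.399, 0.917, 0.0]
contact_force: [0.3, 0.5, 4.4]
gripper_width: 0.175
t 20.85 pos [ 0.6055 -0.138   0.0309] F [0.3 0.5 4.4] w 0.175 j [-0.34  0.27  1.76  0.    1.11 -1.09]
heading 132.94 zaxis [ 0.002 -0.    -1.   ]
shift units [ 0.   -0.02 -0.3 ]
turn units [ 0.01  0.02 -0.01]
```

View pics/e2.png

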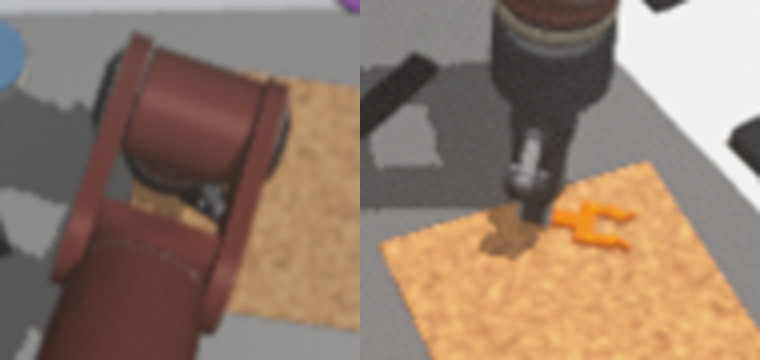

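```bash
python3 -m crank '[{"angular":[0,0,0],"delta_pos":[0,0,0],"gripper":1},{"angular":[0,0,0],"delta_pos":[0,0,0],"gripper":1},{"angular":[0,0,0],"delta_pos":[0,0,-0.1],"gripper":1},{"angular":[0,0,1],"delta_pos":[0,0,0],"gripper":1},{"angular":[0,0,1],"delta_pos":[0,0,0],"gripper":1},{"angular":[0,0,1],"delta_pos":[0,0,0],"gripper":1},{"angular":[0,0,1],"delta_pos":[0,0,0],"gripper":1},{"angular":[0,0,1],"delta_pos":[0,0,0],"gripper":1},{"angular":[0,0,1],"delta_pos":[0,0,0],"gripper":1},{"angular":[0,0,1],"delta_pos":[0,0,0],"gripper":1},{"angular":[0,0,1],"delta_pos":[0,0,0],"gripper":1},{"angular":[0,0,1],"delta_pos":[0,0,0],"gripper":1}]'
python3 -m crank '[{"angular":[0,0,1],"delta_pos":[0,0,0],"gripper":1},{"angular":[0,0,1],"delta_pos":[0,0,0],"gripper":1},{"angular":[0,0,1],"delta_pos":[0,0,0],"gripper":1},{"angular":[0,0,1],"delta_pos":[0,0,0],"gripper":1},{"angular":[0,0,1],"delta_pos":[0,0,0],"gripper":1},{"angular":[0,0,1],"delta_pos":[0,0,0],"gripper":1},{"angular":[0,0,1],"delta_pos":[0,0,0],"gripper":1},{"angular":[0,0,1],"delta_pos":[0,0,0],"gripper":1},{"angular":[0,0,1],"delta_pos":[0,0,0],"gripper":1},{"angular":[0,0,0],"delta_pos":[0,0,0],"gripper":1}]'
python3 go.py .6055 -.138 .034 43
python3 - <<'E'
from h import *
F={n:grab_frame(n) for n in ('top','side')};np.savez('f3.npz',**F)
cv2.imwrite('pics/e3.png',cv2.resize(F['side'][230:290,290:370,::-1],None,fx=8,fy=8,interpolation=2))
E
```

```text
time: 22.45
tool_pos: [0.6047, -0.1379, 0.0328]
tool_rot: [-0.0, 0.721, 0.693, -0.0]
contact_force: [0.4, 0.6, -0.3]
gripper_width: 1.001
time: 23.7
tool_pos: [0.6047, -0.1379, 0.0329]
tool_rot: [-0.0, 0.93, 0.366, -0.0]
contact_force: [0.4, 0.0, 0.4]
gripper_width: 1.0
t 23.7 pos [ 0.6047 -0.1379  0.0329] F [0.4 0.  0.4] w 1.0 j [-0.34  0.26  1.76 -0.    1.11  0.48]
heading 43.0 zaxis [-0.  0. -1.]
shift units [ 0.02  0.02 -0.04]
turn units [-0.  0. -0.]
```

View pics/e3.png

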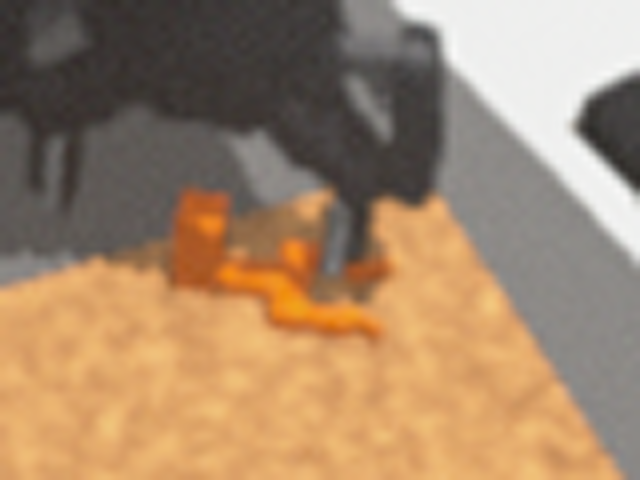

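```bash
python3 -m crank '[{"angular":[0,0,0],"delta_pos":[0,0,0],"gripper":0.1},{"angular":[0,0,0],"delta_pos":[0,0,0],"gripper":0.1},{"angular":[0,0,0],"delta_pos":[0,0,0],"gripper":0.1},{"angular":[0,0,0],"delta_pos":[0,0,0],"gripper":0.1},{"angular":[0,0,0],"delta_pos":[0,0,0],"gripper":0.1},{"angular":[0,0,0],"delta_pos":[0,0,0],"gripper":0.1}]'
python3 go.py .6055 -.138 .034 43
python3 - <<'E'
from h import *
F={n:grab_frame(n) for n in ('top','side')};np.savez('f3.npz',**F)
a=np.hstack([cv2.resize(F['top'][160:250,280:370],None,fx=4,fy=4,interpolation=2),cv2.resize(F['side'][230:290,290:360],None,fx=6,fy=6,interpolation=2)])
cv2.imwrite('pics/e4.png',a[:,:,::-1])
E
```

```text
time: 24.55
tool_pos: [0.605, -0.1379, 0.0331]
tool_rot: [0.0, 0.931, 0.366, 0.0]
contact_force: [-0.2, 0.2, 0.8]
gripper_width: 0.175
t 24.55 pos [ 0.605  -0.1379  0.0331] F [-0.2  0.2  0.8] w 0.175 j [-0.34  0.26  1.76  0.    1.11  0.48]
heading 42.94 zaxis [ 0.001 -0.    -1.   ]
shift units [ 0.01  0.01 -0.03]
turn units [ 0.01 -0.   -0.01]
```

View pics/e4.png

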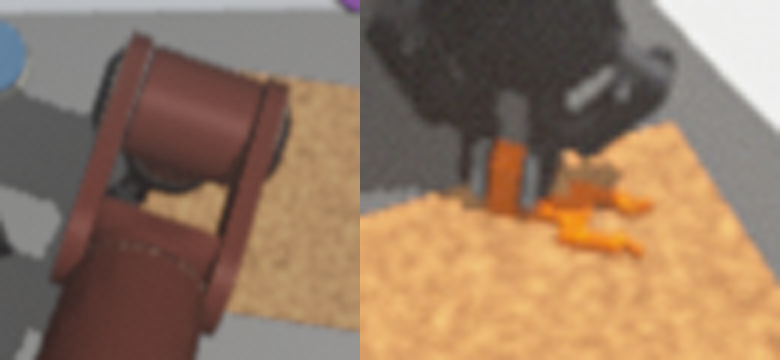

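```bash
python3 -m crank '[{"angular":[0,0,0],"delta_pos":[0,0,-0.6],"gripper":0.1},{"angular":[0,0,0],"delta_pos":[0,0,-1],"gripper":0.1},{"angular":[0,0,0],"delta_pos":[0,0,-1],"gripper":0.1},{"angular":[0,0,0],"delta_pos":[0,0,-1],"gripper":0.1},{"angular":[0,0,0],"delta_pos":[0,0,-0.8],"gripper":0.1},{"angular":[0,0,0],"delta_pos":[0,0,0],"gripper":0.1}]'
python3 go.py .477 .2982 .165 43
```

```text
time: 25.4
tool_pos: [0.6064, -0.1384, 0.1686]
tool_rot: [0.002, 0.931, 0.366, 0.002]
contact_force: [0.4, 0.0, -0.4]
gripper_width: 0.173
t 25.4 pos [ 0.6064 -0.1384  0.1686] F [ 0.4  0.  -0.4] w 0.173 j [-0.34  0.1   1.7  -0.    1.34  0.48]
heading 42.94 zaxis [ 0.006 -0.002 -1.   ]
shift units [  6.76 -13.59   0.07]
turn units [ 0.06 -0.03 -0.01]
```

```bash
python3 -m crank '[{"angular":[0,0,0],"delta_pos":[0.48,-0.97,0],"gripper":0.1},{"angular":[0,0,0],"delta_pos":[0.48,-0.97,0],"gripper":0.1},{"angular":[0,0,0],"delta_pos":[0.48,-0.97,0],"gripper":0.1},{"angular":[0,0,0],"delta_pos":[0.48,-0.97,0],"gripper":0.1},{"angular":[0,0,0],"delta_pos":[0.48,-0.97,0],"gripper":0.1},{"angular":[0,0,0],"delta_pos":[0.48,-0.97,0],"gripper":0.1},{"angular":[0,0,0],"delta_pos":[0.48,-0.97,0],"gripper":0.1},{"angular":[0,0,0],"delta_pos":[0.48,-0.97,0],"gripper":0.1},{"angular":[0,0,0],"delta_pos":[0.48,-0.97,0],"gripper":0.1},{"angular":[0,0,0],"delta_pos":[0.48,-0.97,0],"gripper":0.1},{"angular":[0,0,0],"delta_pos":[0.48,-0.97,0],"gripper":0.1},{"angular":[0,0,0],"delta_pos":[0.48,-0.97,0],"gripper":0.1}]'
python3 -m crank '[{"angular":[0,0,0],"delta_pos":[0.48,-0.97,0],"gripper":0.1},{"angular":[0,0,0],"delta_pos":[0.48,-0.97,0],"gripper":0.1},{"angular":[0,0,0],"delta_pos":[0,0,0.5],"gripper":0.1},{"angular":[0,0,0],"delta_pos":[0,0,0],"gripper":0.1},{"angular":[0,0,0],"delta_pos":[0,0,0],"gripper":0.1}]'
python3 go.py .477 .2982 .1043 43
python3 - <<'E'
from h import *
F={n:grab_frame(n) for n in ('top','side')};np.savez('f4.npz',**F)
cv2.imwrite('pics/g1.png',cv2.resize(F['side'][130:220,180:280,::-1],None,fx=6,fy=6,interpolation=2))
E
```

```text
time: 26.9
tool_pos: [0.4922, 0.2362, 0.1635]
tool_rot: [-0.0, 0.931, 0.366, -0.001]
contact_force: [0.1, 0.2, -0.2]
gripper_width: 0.175
time: 27.52
tool_pos: [0.4748, 0.2967, 0.1491]
tool_rot: [0.0, 0.931, 0.365, -0.001]
contact_force: [0.4, -0.0, -0.3]
gripper_width: 0.167
t 27.525 pos [0.4748 0.2967 0.1491] F [ 0.4 -0.  -0.3] w 0.167 j [ 0.43 -0.02  1.86 -0.    1.31  1.25]
heading 42.87 zaxis [-0.001 -0.001 -1.   ]
shift units [0.09 0.01 1.49]
turn units [-0.    0.02 -0.03]
```

View pics/g1.png

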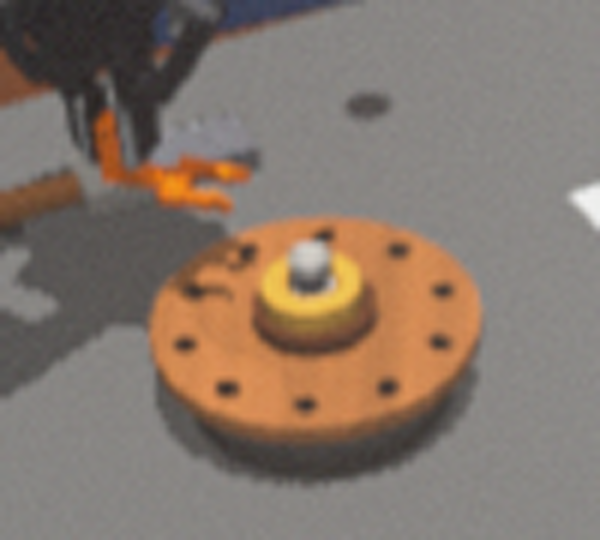

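```bash
python3 -m crank '[{"angular":[0,0,0],"delta_pos":[0.09,0,0.5],"gripper":0.1},{"angular":[0,0,0],"delta_pos":[0,0,0.5],"gripper":0.1},{"angular":[0,0,0],"delta_pos":[0,0,0.3],"gripper":0.1},{"angular":[0,0,0],"delta_pos":[0,0,0.16],"gripper":0.1},{"angular":[0,0,0],"delta_pos":[0,0,0],"gripper":0.1}]'
python3 go.py .477 .2982 .1043 43
python3 - <<'E'
from h import *
F={n:grab_frame(n) for n in ('top','side')};np.savez('f4.npz',**F)
cv2.imwrite('pics/g2.png',cv2.resize(F['side'][140:200,190:260,::-1],None,fx=9,fy=9,interpolation=2))
cv2.imwrite('pics/g2t.png',cv2.resize(F['top'][180:260,150:250,::-1],None,fx=6,fy=6,interpolation=2))
u=np.array([.682,-.731,0]);A=np.array([.5425,.228,0])
for z,d in ((.0772,-50),(.0772,-32),(.0955,0)): 
    P=A+u*d/1000+[0,0,z];print(d,proj('side',P),(proj('side',P)-[190,140])*9)
E
```

```text
time: 28.25
tool_pos: [0.4766, 0.2995, 0.1056]
tool_rot: [0.0, 0.931, 0.366, -0.0]
contact_force: [-0.8, 0.4, -0.6]
gripper_width: 0.17
t 28.25 pos [0.4766 0.2995 0.1056] F [-0.8  0.4 -0.6] w 0.17 j [ 0.43  0.04  1.88 -0.    1.23  1.25]
heading 42.94 zaxis [-0.001 -0.    -1.   ]
shift units [-0.02  0.04  0.04]
turn units [-0.    0.01 -0.01]
-50 [[215.99199996 172.59316182]] [[233.9279996  293.33845638]]
-32 [[221.44352941 173.64635652]] [[282.99176473 302.81720864]]
0 [[230.73151883 170.76823115]] [[366.58366944 276.91408035]]
```

View pics/g2.png

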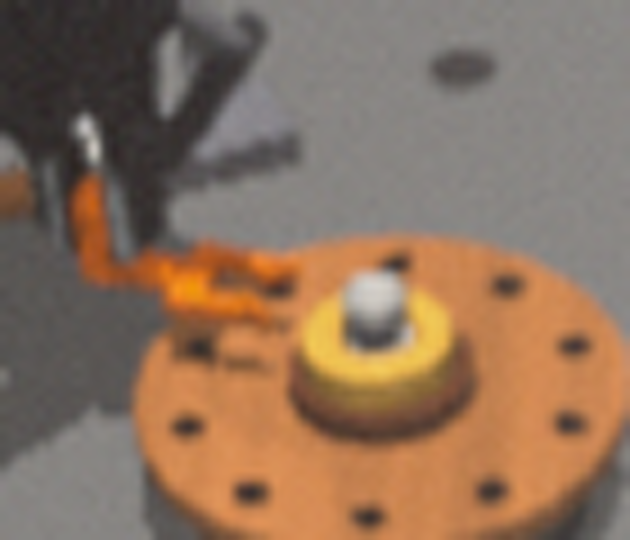

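View pics/g2t.png

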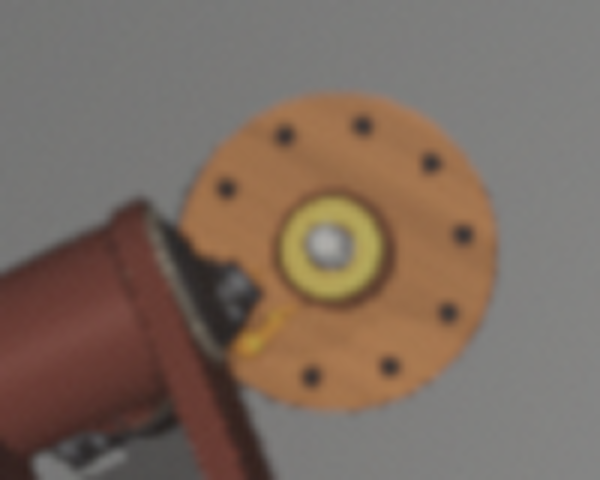

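```bash
cat > ov.py <<'E'
import sys
from h import *
from scipy.spatial.transform import Rotation as Ro
# overlay of clip model at the TCP pose and stand parts at the believed axis
AX=np.array([.5425,.228])
def run(fn,tcp,hd,out):
    F=dict(np.load(fn));a=np.radians(hd-90);u=np.array([np.cos(a),np.sin(a),0]);v=np.array([-u[1],u[0],0])
    seat=np.array(tcp)+46e-3*u;zb=tcp[2]-.0291
    ims=[]
    for n,(x0,x1,y0,y1,k) in {'side':(190,260,140,200,5.5),'top':(160,240,190,255,5)}.items():
        im=cv2.resize(F[n][y0:y1,x0:x1,::-1],None,fx=k,fy=k,interpolation=2)
        def L(P,c,close=False):
            q=((proj(n,P)-[x0,y0]+.5)*k*8-4).astype(np.int32);cv2.polylines(im,[q],close,c,1,cv2.LINE_AA,3)
        for s in (1,-1):
            L([np.r_[(seat+u*d+v*s*.0165)[:2],zb+.006] for d in (-.008,.018)],(255,0,0))
        L([np.r_[(seat+u*d)[:2],zb+.006] for d in (-.038,.05)],(0,255,0))
        t=np.linspace(0,6.28,40)
        for r,z in ((.026,.074),(.011,.0905),(.085,.05)):
            L([[AX[0]+r*np.cos(b),AX[1]+r*np.sin(b),z] for b in t],(255,255,0))
        ims.append(im)
    h=max(i.shape[0] for i in ims);ims=[cv2.copyMakeBorder(i,0,h-i.shape[0],0,0,0) for i in ims]
    cv2.imwrite(out,np.hstack(ims))
if __name__=='__main__':
    s=state();q=s['tool_rot'];M=Ro.from_quat([q[1],q[2],q[3],q[0]]).as_matrix()
    if sys.argv[1]=='new': np.savez('fx.npz',**{n:grab_frame(n) for n in ('top','side')})
    run('fx.npz' if sys.argv[1]=='new' else sys.argv[1],list(s['tool_pos']),np.degrees(np.arctan2(M[1,0],M[0,0])),sys.argv[2])
E
python3 ov.py f4.npz pics/o1.png
```

```text
(no output)
```

View pics/o1.png

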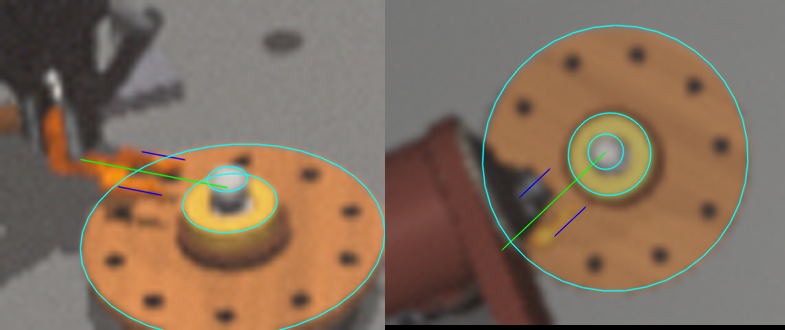

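```bash
sed -e "s/(190,260,140,200,5.5)/(198,240,152,192,9)/; s/(160,240,190,255,5)/(178,218,205,245,9)/" ov.py > ov2.py; python3 ov2.py f4.npz pics/o2.png
```

```text
(no output)
```

View pics/o2.png

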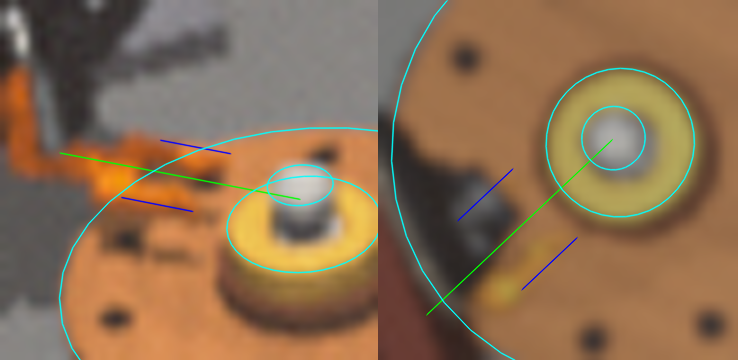

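```bash
sed -e "s/(190,260,140,200,5.5)/(300,345,245,285,9)/; s/(160,240,190,255,5)/(305,345,180,215,9)/" ov.py > ov3.py; python3 -c "
import ov3;ov3.run('f3.npz',[.605,-.1379,.0331],42.94,'pics/o3.png')"
```

```text
(no output)
```

View pics/o3.png

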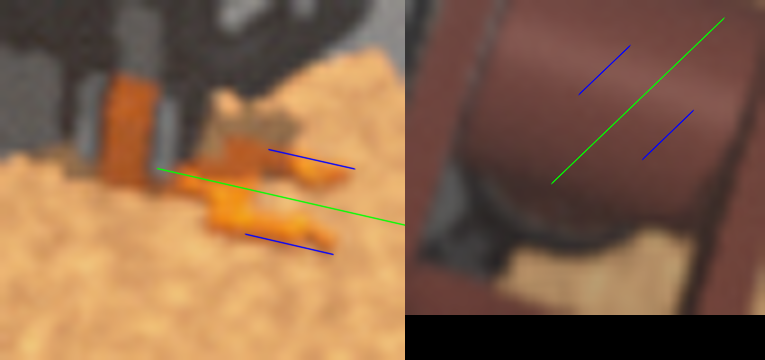

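```bash
python3 -c "
from h import *
for b,zb in (((.605,-.1379),.004),((.4766,.2995),.0765)):
    a=np.radians(-47.06);u=np.array([np.cos(a),np.sin(a)])
    for d in (-.008,.008):
        p=np.array(b)+u*d
        q=proj('side',[[*p,zb],[*p,zb+.034]]);print(q.round(2).tolist(),(q[1]-q[0]).round(2))
"
python3 - <<'E'
import numpy as np,cv2
F=dict(np.load('f4.npz'))
cv2.imwrite('pics/g3.png',cv2.resize(F['side'][150:185,192:228,::-1],None,fx=16,fy=16,interpolation=cv2.INTER_NEAREST))
E
```

```text
[[311.0, 263.32], [311.7, 255.05]] [ 0.7  -8.27]
[[316.84, 264.66], [317.67, 256.4]] [ 0.83 -8.27]
[[199.58, 169.47], [198.09, 160.59]] [-1.48 -8.88]
[[204.32, 170.39], [202.93, 161.5]] [-1.4  -8.89]
```

View pics/g3.png

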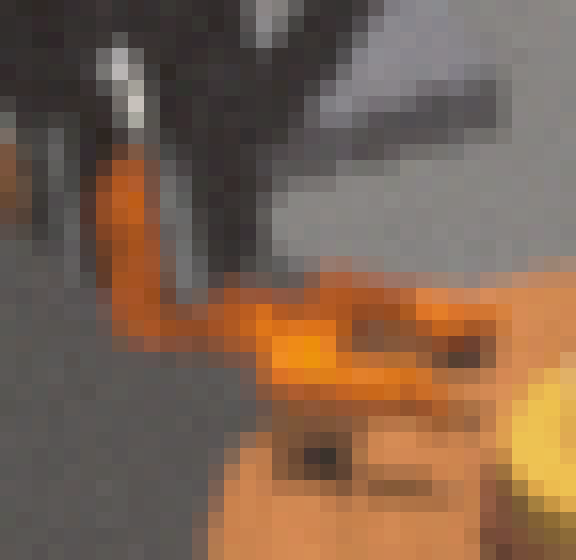

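```bash
python3 -m crank '[{"angular":[0,0,0],"delta_pos":[-0.02,0.3,0.05],"gripper":0.1},{"angular":[0,0,0],"delta_pos":[0,0.3,0],"gripper":0.1},{"angular":[0,0,0],"delta_pos":[0,0.3,0],"gripper":0.1},{"angular":[0,0,0],"delta_pos":[0,0.15,0],"gripper":0.1},{"angular":[0,0,0],"delta_pos":[0,0,0],"gripper":0.1}]'
python3 go.py .5111 .2616 .1043 43
sed -i "s/(198,240,152,192,9)/(208,250,155,195,9)/" ov2.py; python3 ov2.py new pics/o4.png
```

```text
time: 28.98
tool_pos: [0.4982, 0.2757, 0.1046]
tool_rot: [-0.0, 0.931, 0.366, -0.0]
contact_force: [-0.3, -0.3, -0.6]
gripper_width: 0.173
t 28.975 pos [0.4982 0.2757 0.1046] F [-0.3 -0.3 -0.6] w 0.173 j [0.37 0.05 1.86 0.   1.23 1.2 ]
heading 42.89 zaxis [-0.  0. -1.]
shift units [-0.01  0.64  0.01]
turn units [-0.   -0.   -0.02]
```

View pics/o4.png

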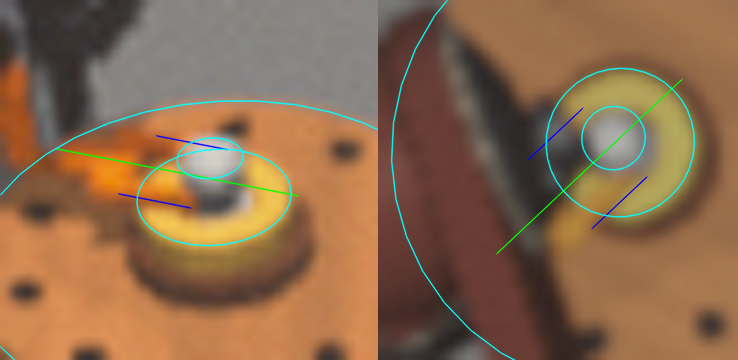

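```bash
python3 -m crank '[{"angular":[0,0,0],"delta_pos":[0,0.12,0],"gripper":0.1},{"angular":[0,0,0],"delta_pos":[0,0.1,0],"gripper":0.1},{"angular":[0,0,0],"delta_pos":[0,0,0],"gripper":0.1}]'
python3 go.py .5111 .2616 .1043 43;python3 -m crank '[{"angular":[0,0,0],"delta_pos":[0,0.07,0],"gripper":0.1},{"angular":[0,0,0],"delta_pos":[0,0.07,0],"gripper":0.1},{"angular":[0,0,0],"delta_pos":[0,0,0],"gripper":0.1}]'
python3 go.py .5111 .2616 .1043 43
```

```text
time: 29.45
tool_pos: [0.5024, 0.2711, 0.1045]
tool_rot: [-0.0, 0.931, 0.366, -0.0]
contact_force: [-0.1, -0.5, -0.3]
gripper_width: 0.174
t 29.45 pos [0.5024 0.2711 0.1045] F [-0.1 -0.5 -0.3] w 0.174 j [0.36 0.06 1.86 0.   1.23 1.19]
heading 42.93 zaxis [-0. -0. -1.]
shift units [-0.    0.43  0.01]
turn units [-0.    0.   -0.01]
time: 29.82
tool_pos: [0.505, 0.268, 0.1043]
tool_rot: [-0.0, 0.931, 0.366, -0.0]
contact_force: [-0.8, 0.7, -0.8]
gripper_width: 0.172
t 29.825 pos [0.505  0.268  0.1043] F [-0.8  0.7 -0.8] w 0.172 j [0.36 0.06 1.86 0.   1.23 1.18]
heading 42.92 zaxis [-0.001 -0.    -1.   ]
shift units [0.  0.3 0. ]
turn units [-0.01  0.01 -0.02]
```

```bash
python3 -m crank '[{"angular":[0,0,0],"delta_pos":[0,0.07,0],"gripper":0.1},{"angular":[0,0,0],"delta_pos":[0,0.07,0],"gripper":0.1},{"angular":[0,0,0],"delta_pos":[0,0,0],"gripper":0.1}]'
python3 go.py .5111 .2616 .1043 43;python3 -m crank '[{"angular":[0,0,0],"delta_pos":[0,0.07,0],"gripper":0.1},{"angular":[0,0,0],"delta_pos":[0,0.07,0],"gripper":0.1},{"angular":[0,0,0],"delta_pos":[0,0,0],"gripper":0.1}]'
python3 go.py .5111 .2616 .1043 43;  python3 ov2.py new pics/o5.png
```

```text
time: 30.2
tool_pos: [0.5077, 0.2653, 0.1043]
tool_rot: [-0.0, 0.931, 0.366, -0.0]
contact_force: [-3.7, 2.0, -0.5]
gripper_width: 0.171
t 30.2 pos [0.5077 0.2653 0.1043] F [-3.7  2.  -0.5] w 0.171 j [0.35 0.06 1.85 0.   1.23 1.17]
heading 42.93 zaxis [-0.001  0.    -1.   ]
shift units [0.   0.17 0.  ]
turn units [-0.01  0.01 -0.01]
time: 30.58
tool_pos: [0.51, 0.2627, 0.1043]
tool_rot: [-0.001, 0.931, 0.366, -0.001]
contact_force: [-6.3, 4.6, -1.8]
gripper_width: 0.173
t 30.575 pos [0.51   0.2627 0.1043] F [-6.3  4.6 -1.8] w 0.173 j [0.34 0.07 1.85 0.   1.23 1.17]
heading 42.93 zaxis [-0.002  0.002 -1.   ]
shift units [-0.    0.05 -0.  ]
turn units [-0.03  0.01 -0.01]
```

View pics/o5.png

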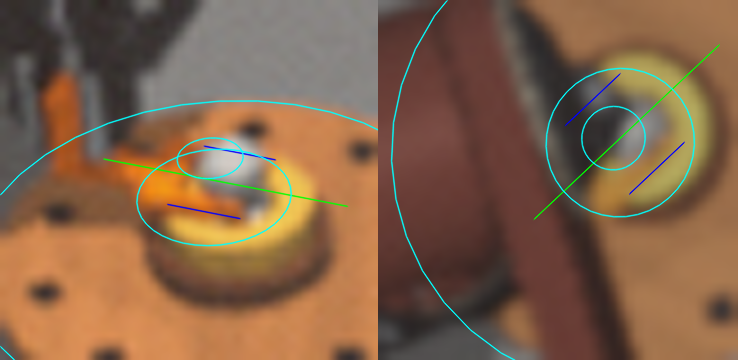

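The jaws straddle the core level in the groove, and the head is giving as expected (7.8 N). I'll continue in small steps with a slight lateral correction.

```bash
python3 -m crank '[{"angular":[0,0,0],"delta_pos":[-0.03,0.06,0],"gripper":0.1},{"angular":[0,0,0],"delta_pos":[0,0.05,0],"gripper":0.1},{"angular":[0,0,0],"delta_pos":[0,0,0],"gripper":0.1}]'
python3 go.py .5111 .2616 .1043 43
```

```text
time: 31.05
tool_pos: [0.5113, 0.2602, 0.1042]
tool_rot: [-0.002, 0.931, 0.366, -0.001]
contact_force: [-6.0, 6.0, -0.1]
gripper_width: 0.173
t 31.05 pos [0.5113 0.2602 0.1042] F [-6.   6.  -0.1] w 0.173 j [0.34 0.07 1.85 0.   1.23 1.16]
heading 42.94 zaxis [-0.003  0.003 -1.   ]
shift units [ 0.03 -0.04 -0.  ]
turn units [-0.04  0.   -0.01]
```

```bash
python3 -m crank '[{"angular":[0,0,0],"delta_pos":[0,0.05,0],"gripper":0.1},{"angular":[0,0,0],"delta_pos":[0,0.05,0],"gripper":0.1},{"angular":[0,0,0],"delta_pos":[0,0,0],"gripper":0.1}]'
python3 go.py .5111 .2616 .1043 43
```

```text
time: 31.42
tool_pos: [0.5144, 0.2572, 0.1044]
tool_rot: [-0.0, 0.93, 0.366, 0.0]
contact_force: [0.4, 0.6, -0.9]
gripper_width: 0.169
t 31.425 pos [0.5144 0.2572 0.1044] F [ 0.4  0.6 -0.9] w 0.169 j [0.33 0.07 1.85 0.   1.23 1.15]
heading 42.98 zaxis [-0.  0. -1.]
shift units [ 0.02 -0.18  0.  ]
turn units [-0. -0. -0.]
```

```bash
python3 ov2.py new pics/o6.png; python3 go.py
```

```text
t 31.525 pos [0.5149 0.2569 0.1047] F [-2.8  2.9 -0.4] w 0.175 j [ 0.33  0.07  1.85 -0.    1.23  1.15]
heading 42.95 zaxis [ 0.001  0.    -1.   ]
```

View pics/o6.png

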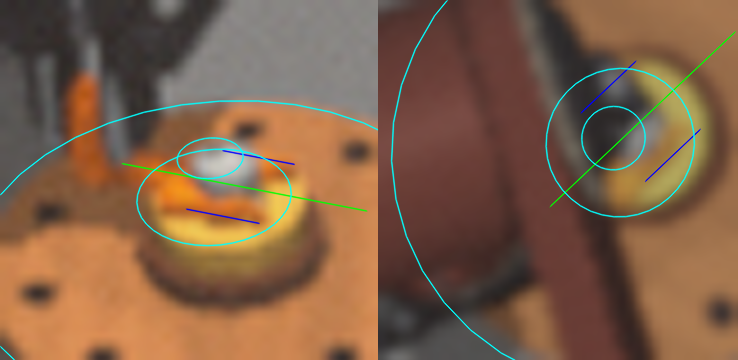

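The push dropped, so it has snapped. I'll let it settle and check the force against the head deflection.

```bash
for i in 1 2; do python3 -m crank '[{"angular":[0,0,0],"delta_pos":[0,0,0],"gripper":0.1},{"angular":[0,0,0],"delta_pos":[0,0,0],"gripper":0.1}]' >/dev/null; python3 go.py .5111 .2616 .1043 43; done
```

```text
t 31.775 pos [0.5146 0.2569 0.1047] F [-3.4  2.7 -0.9] w 0.172 j [0.33 0.07 1.85 0.   1.23 1.15]
heading 42.94 zaxis [ 0.  0. -1.]
shift units [ 0.02 -0.19  0.01]
turn units [-0.   -0.   -0.01]
t 32.025 pos [0.5146 0.2569 0.1047] F [-3.6  2.4  0. ] w 0.171 j [0.33 0.07 1.85 0.   1.23 1.15]
heading 42.94 zaxis [ 0.  0. -1.]
shift units [ 0.02 -0.2   0.01]
turn units [-0.   -0.   -0.01]
```

```bash
for i in 1; do python3 -m crank '[{"angular":[0,0,0],"delta_pos":[0,0.05,0],"gripper":0.1},{"angular":[0,0,0],"delta_pos":[0,0.05,0],"gripper":0.1},{"angular":[0,0,0],"delta_pos":[0,0,0],"gripper":0.1}]' >/dev/null; python3 go.py .5111 .2616 .1043 43; done; python3 -m crank '[{"angular":[0,0,0],"delta_pos":[0,0.05,0],"gripper":0.1},{"angular":[0,0,0],"delta_pos":[0,0.05,0],"gripper":0.1},{"angular":[0,0,0],"delta_pos":[0,0,0],"gripper":0.1}]' >/dev/null; python3 go.py .5111 .2616 .1043 43
python3 ov2.py new pics/o7.png
```

```text
t 32.4 pos [0.5164 0.2551 0.1047] F [-5.2  4.7  0.9] w 0.17 j [0.33 0.07 1.85 0.   1.23 1.15]
heading 42.93 zaxis [-0.001  0.001 -1.   ]
shift units [ 0.02 -0.28  0.02]
turn units [-0.02 -0.   -0.01]
t 32.775 pos [0.518  0.2533 0.1048] F [-5.7  6.4  1.5] w 0.172 j [0.32 0.07 1.84 0.   1.23 1.15]
heading 42.93 zaxis [-0.002  0.002 -1.   ]
shift units [ 0.02 -0.36  0.02]
turn units [-0.03 -0.   -0.01]
```

View pics/o7.png

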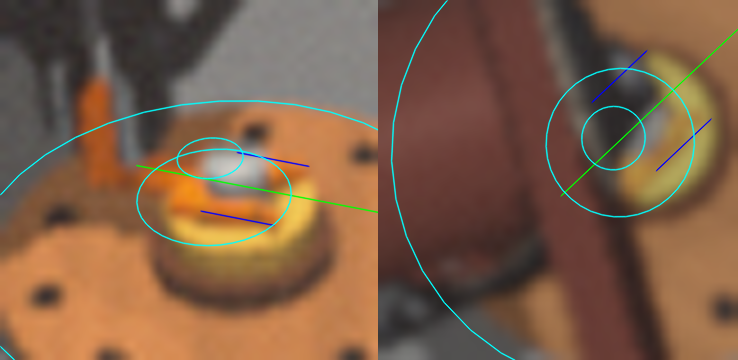

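The force rises smoothly with deflection and there is no second step, so the back stop is bearing. I'll back off to zero force, then release.

```bash
python3 -m crank '[{"angular":[0,0,0],"delta_pos":[0,-0.08,0],"gripper":0.1},{"angular":[0,0,0],"delta_pos":[0,-0.08,0],"gripper":0.1},{"angular":[0,0,0],"delta_pos":[0,-0.07,0],"gripper":0.1},{"angular":[0,0,0],"delta_pos":[0,0,0],"gripper":0.1},{"angular":[0,0,0],"delta_pos":[0,0,0],"gripper":0.1}]' >/dev/null; python3 go.py .5111 .2616 .1043 43
python3 ov2.py new pics/o8.png
```

```text
t 33.5 pos [0.5141 0.2574 0.1047] F [-1.9  2.2 -0.8] w 0.175 j [ 0.33  0.07  1.85 -0.    1.23  1.16]
heading 42.93 zaxis [ 0.  0. -1.]
shift units [ 0.02 -0.17  0.01]
turn units [ 0.   -0.   -0.01]
```

View pics/o8.png

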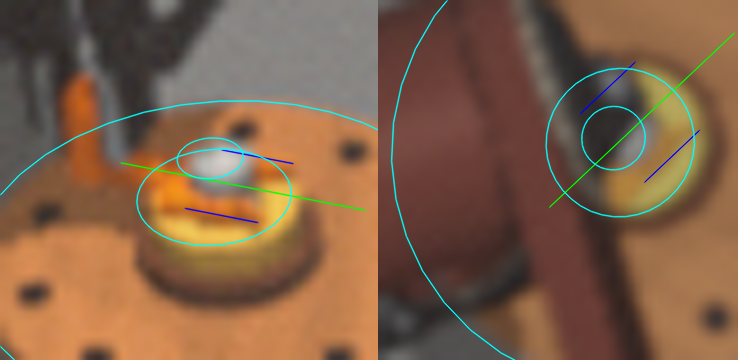

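```bash
python3 -m crank '[{"angular":[0,0,0],"delta_pos":[0,-0.08,0.03],"gripper":0.1},{"angular":[0,0,0],"delta_pos":[0,0,0],"gripper":0.1},{"angular":[0,0,0],"delta_pos":[0,0,0],"gripper":0.1}]' >/dev/null; python3 go.py;python3 -m crank '[{"angular":[0,0,0],"delta_pos":[0,0,0],"gripper":0.28},{"angular":[0,0,0],"delta_pos":[0,0,0],"gripper":0.28},{"angular":[0,0,0],"delta_pos":[0,0,0],"gripper":0.28},{"angular":[0,0,0],"delta_pos":[0,0,0],"gripper":0.28}]' >/dev/null; python3 go.py
python3 ov2.py new pics/o9.png
```

```text
t 33.975 pos [0.5126 0.2591 0.1039] F [-1.8  0.9 -0.4] w 0.168 j [ 0.34  0.07  1.85 -0.    1.22  1.16]
heading 42.93 zaxis [ 0.001 -0.    -1.   ]
t 34.475 pos [0.5124 0.2592 0.1038] F [ 0.1  0.4 -0.2] w 0.28 j [ 0.34  0.07  1.85 -0.    1.22  1.16]
heading 42.93 zaxis [ 0. -0. -1.]
```

View pics/o9.png

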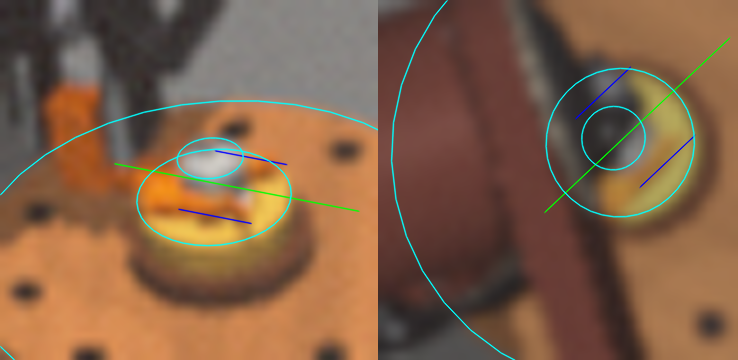

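Released with zero force, and the head is back at its rest position. I'll lift straight up.

```bash
python3 -m crank '[{"angular":[0,0,0],"delta_pos":[0,0,-0.2],"gripper":0.28},{"angular":[0,0,0],"delta_pos":[0,0,-0.4],"gripper":0.28},{"angular":[0,0,0],"delta_pos":[0,0,-0.8],"gripper":0.28},{"angular":[0,0,0],"delta_pos":[0,0,-1],"gripper":0.28},{"angular":[0,0,0],"delta_pos":[-1,-0.5,-1],"gripper":0.28},{"angular":[0,0,0],"delta_pos":[-1,-0.5,-1],"gripper":0.28},{"angular":[0,0,0],"delta_pos":[-1,-0.5,0],"gripper":0.28},{"angular":[0,0,0],"delta_pos":[-1,-0.5,0],"gripper":0.28},{"angular":[0,0,0],"delta_pos":[-1,-0.5,0],"gripper":0.28},{"angular":[0,0,0],"delta_pos":[0,0,0],"gripper":0.28}]'
python3 - <<'E'
from h import *
F={n:grab_frame(n) for n in ('top','side')};np.savez('f9.npz',**F)
a=np.hstack([cv2.resize(F['top'][195:250,175:235],None,fx=6.5,fy=6.5,interpolation=2),cv2.resize(F['side'][150:205,200:260],None,fx=6.5,fy=6.5,interpolation=2)])
cv2.imwrite('pics/z1.png',a[:,:,::-1])
for n in F: cv2.imwrite(f'pics/z_{n}.png',F[n][:,:,::-1])
for t in ('clip_seat','clip_tab','collar_center'):
    for n in F:
        for o in landmark_of(n,t)[:2]: print(t,n,np.round(o['pixel'],1),round(o['conf'],2),onz(n,o['pixel'],{'clip_seat':.077,'clip_tab':.094,'collar_center':.067}[t])[:2].round(4))
E
```

```text
time: 35.83
tool_pos: [0.3505, 0.2118, 0.2367]
tool_rot: [0.0, 0.931, 0.366, 0.001]
contact_force: [0.9, 0.0, 0.7]
gripper_width: 0.282
clip_seat top [204.5 223.2] 0.63 [0.5332 0.2273]
clip_seat top [346.8 207.9] 0.58 [ 0.5753 -0.219 ]
clip_seat side [231.  172.6] 0.55 [0.5482 0.2416]
clip_tab top [193.1 230.5] 0.59 [0.5095 0.2603]
clip_tab side [213.4 169.5] 0.59 [0.5006 0.2618]
collar_center top [371.7 266.6] 0.69 [ 0.391  -0.2933]
collar_center top [343.6 265.2] 0.65 [ 0.3969 -0.2054]
collar_center side [407.7 329.1] 0.69 [ 0.6483 -0.4325]
collar_center side [401.7 285.6] 0.63 [ 0.7163 -0.3389]
```

View pics/z1.png

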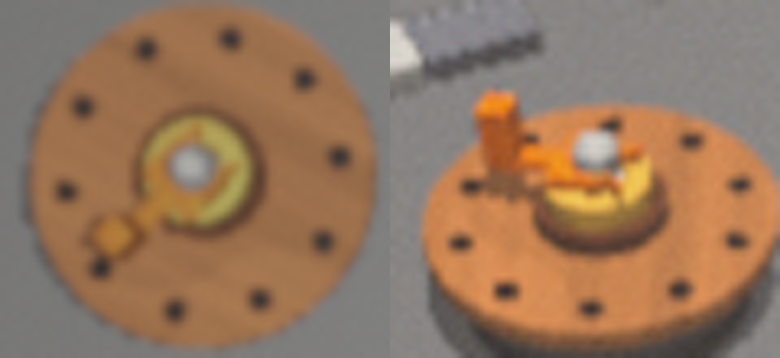

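View pics/z_side.png

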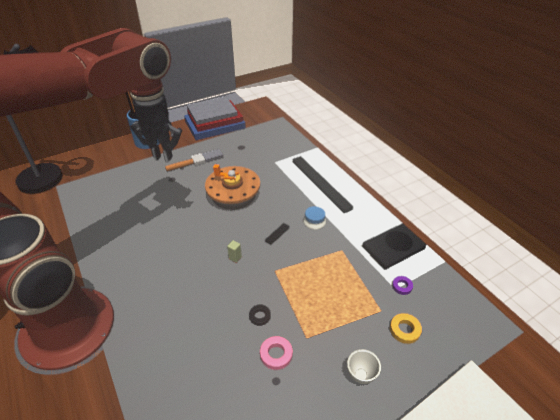

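Run:
```python
from h import *
A=np.array([.5425,.228])
t=np.array((113,236))/6.5+[174.6,194.6]; s=np.array((496-390,106))/6.5+[199.6,149.6]
for n,p in (('top',t),('side',s)):
    q=onz(n,p,.108)[:2];print(n,q.round(4),np.linalg.norm(q-A).round(4))
print(tri(t,s))
F=dict(np.load('f9.npz'))
cv2.imwrite('pics/z2.png',np.hstack([cv2.resize(F['top'][210:236,186:218,::-1],None,fx=12,fy=12,interpolation=2),cv2.resize(F['side'][160:186,208:240,::-1],None,fx=12,fy=12,interpolation=2)]))
```

```text
top [0.5072 0.2615] 0.0486
side [0.5082 0.2568] 0.0448
(array([0.50865287, 0.26170842, 0.10438256]), np.float64(0.0024317746113669465))
```

View pics/z2.png

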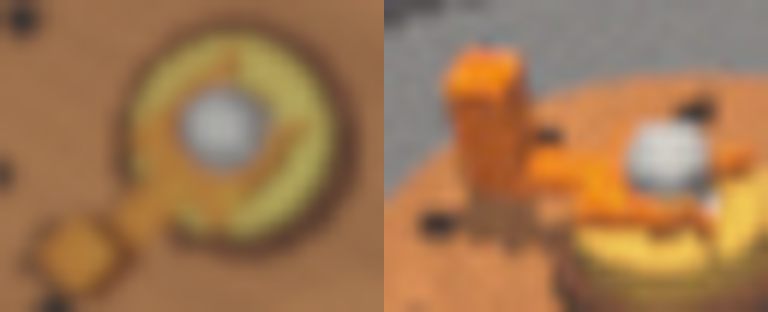

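The mean tab-to-axis distance is 46.7 mm against a nominal 46. The lips reach well past the shaft on both sides, and the clip is level on the collar.

```bash
python3 -c "
from plant import *
s=state();print(s['time'],s['contact_force'],s['gripper_width']);print(job_done())"
```

```text
36.225 [ 0.15586676  1.13931174 -0.39922319] 0.278677527905848
the job is handed in; nothing more can be done
None
```

I put the brass collar on the hub and snapped the clip home in the groove above it, then handed the job in at 36.2 s.

- **Collar:** I used the small yellow ring on the mat. The first close landed on top of it, so I opened, went deeper and gripped it again, then squeezed it a second time turned 90° to centre it. It went down over the shaft with almost no contact force and lies flat on the hub in the pictures.
- **Clip:** I gripped it by its post and pushed it in with small steps. The force rose to about 8.5 N, dropped at the snap, and then rose smoothly to 8.6 N on a follow-up push. I saw no reading above 9 N. I backed off, released at about 0 N and lifted clear.

**Last checks:** The arm touches nothing, and in the final side picture the bystanders look where they started; I did not measure them.
- **Seating:** The post sits about 48.6 mm from the shaft axis by the top camera and 44.8 mm by the side camera, mean 46.7 mm against a nominal 46 mm. The two cameras differ by about 4 mm, so it is the snap and the force–deflection readings that show it is home.
- **Detectors:** The final landmark readings did not confirm it. The clip seat estimates differed by about 20 mm between cameras, and the collar detector reported only other rings, so I relied on the crops.
- **Axis estimate:** The force readings put the shaft axis about 2–3 mm further along the push than my camera estimate.

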